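Ballast and close a microscope-stand foot

ROBOT

A 6-joint arm with a two-finger parallel gripper is mounted at the origin on the work surface. World frame = base frame: x ahead of the robot, y to its left, z up, the work surface at z = 0. Lengths are in mm, angles in rad, forces in N, time in s.
With the tool pointing down it reaches from about 250 to 800 mm from the base axis. Payload 8.5 kg.
Tool frame: the origin (TCP) lies at the very end of the fingers, on their centre line; the grasp point (between the pads) lies 19 mm behind it; z points along the fingers, y is the line along which they close (so a half turn about z gives the same grasp; the last joint's range is limited). The gripper opens to 85 mm and grips with 20 to 120 N. Pads are 22 mm wide; open, the fingers measure 114 mm over their backs; the gripper's body (76 mm by 85 mm) begins 54 mm behind the grasp point. The pads swing forward as they close: fully open they stand 13 mm farther back than shut.
Start: joints at [1.145, 0.238, -0.013, 1.319, 0, 1.571], TCP at [216.83, 478.079, 196.476] pointing down, gripper open.
Joint ranges: [-2.66, 2.66], [-1.03, 1.9], [-1.14, 1.46], [-1.82, 2.27], [-1.45, 1.34], [-3.14, 3.14]. Speed limits (rad/s): [2.22, 2.22, 2.79, 3.14, 3.14, 3.14].

INTERFACE

Orientations are given as [roll, pitch, yaw] about the fixed x, y, z axes, in that order (R = Rz(yaw) Ry(pitch) Rx(roll)).
In Python, from workcell import ctrl, viewer gives the robot as it stands. The module is installed in compiled form; this text tells all that it offers.
- The arm moves only by the shell command python3 -m inch 'ROWS' [FORCE]. ROWS is JSON, a list of rows, each a list of 7 numbers: the shift along the world's x, y, z in units of 50 mm (1.0 is 50 mm), then the turn, a rotation vector about the world's x, y, z in rad, then the closure in counts, from 0 (fully open) to 255 (shut). In form: [[x, y, z, ax, ay, az, jaw], ...]. A call has 1 to 20 rows; each row is the pose to reach, as a shift and turn from the pose commanded when the call began; what a row does not reach only later rows make up. A row lasts 1/8 s, in which the tool goes at most 62.5 mm and 10.7 degrees, less where a joint would pass 70% of its speed; a pose out of reach is approached as far as the arm can. A call with a gripper value outside its range is refused whole. The fingers move at their own pace and stop on an object; FORCE is the grip in N (left out, the last holds). Time passes only in rows, so rows that repeat a pose let the fingers close. It gives the time, the measured TCP pose, the force, the opening and the grip force at its end, in the units of the state.
- ctrl.get_obs(): the state, without advancing time (a new reading comes with each control period).
- viewer.camera(name): name is "scene" or "top"; returns a dict with "frame" (384x512x3 uint8, red, green, blue), "K" (3x3 intrinsics, pixels), "pose" (4x4, takes a point from camera to world coordinates). Camera axes: x right, y up, looking along -z (the intrinsics and any distortion apply to the point x, -y, -z); pixel columns grow to the right and rows downward; lengths in mm; the calibration is good to about 2 mm. A picture is of the moment at which its call begins. There is no depth.
- ctrl.job_done(): hands the job in; it is judged then, once.
The state is a dict: "t": time; "joints": joint angles; "qd": joint speeds; "joint_efforts": joint torques, N m; "tool_pos": TCP position; "eef_rot": TCP orientation; "wrist_force": force on the tool from outside, world axes, zero at the start; "ft_torque": the same for the moment, N m; "opening": finger opening in mm; "grip_force": force on a finger pad.
Only numpy, scipy, OpenCV 4.12 (cv2) and the standard library are available. Lean on these libraries where they do the work, as an engineer would, in place of code of your own. Each camera call takes 0.05 s, during which the arm holds its last target. There are 200 camera calls.

TASK

Make the microscope-stand foot ready for sale: lay every loose steel ballast bar flat in its well, then fit the aluminium cover plate with its edge under the foot's overhanging lip, lowered level into the recess, and then use the ring wrench to turn the hex nut clockwise (seen from above) all the way to its stop, so that its clamp dog points across the cover - the two ribs allow only short swings, so lift and reseat the wrench for each stroke. Put the wrench back flat on the rubber mat; never turn the nut or its dog with the gripper itself, and leave the other things on the table where they are.

Things in the scene. Friction and masses are not known exactly. Their poses are not given: they have to be found in the camera images.
- foot: Grey cast foot of a microscope stand, fixed to the table, 166 (x) x 272 (y) mm: x -83..83, y -172..100. Origin at table height under the centre of its well, z up. From -y to +y: a deck (top z = 48) with the hex nut on a vertical axis at x = 0, y = -108 between two ribs; the well with the cover's recess round it; the overhanging lip.
- well (a point): Centre of the well's floor: foot x = 0, y = 0, z = 12. The well is open on top, x -64..64, y -61..61 in the foot frame. Its frame is parallel to the foot's.
- recess (a point): Centre of the cover's recess at the height of its ledge: foot x = 0, y = 0, z = 42. The recess spans x -73..73, y -70..70; the rim round it (three sides) and the deck are 6 mm above the ledge (foot z = 48). Its frame is parallel to the foot's.
- lip (a point): Middle of the lip's lower edge: foot x = 0, y = 58, z = 53. The lip runs the foot's whole width, from y = 58 to 100, underside z = 53, top z = 62; under it the recess ends in a wall at y = 70.
- ribs (a point): Point between the ribs, on the deck: foot x = 0, y = -168, z = 48. The two ribs are 54 to 82 mm from the nut's axis, 10 thick, top at foot z = 92 (14 mm above the nut's top): the handle of a wrench on the nut can point at most 42 deg to either side of the foot's -y direction.
- nut (a point): Steel hex nut with its clamp dog, one rigid piece; origin on the turning axis at foot z = 50. Hex 36 mm across flats, corners along its own x axis and every 60 deg, foot z = 56 to 74, then a chamfer to z = 78. Below it the dog, a flat bar (foot z = 50 to 56, 18 wide, reaching 52 from the axis) on a 47 mm disc of that height; a seated wrench rests there, its underside at foot z = 56.
- clamp (a joint): Angle of nut and dog, rad, 0 to 2.4 (stop), growing clockwise from above; starts at 0 to 0.5. At 2.4 the dog points to the foot's +y and covers the cover's edge by 12 mm; at first it points away. Friction 0.45 N m, stays where left. A wrench fits when its handle's angle in the foot frame (anticlockwise from +x) plus this angle is a multiple of 60 deg; play about 10 deg each way.
- cover: Loose aluminium cover plate, 142 (x) x 136 (y) x 6 mm, 0.3 kg, with an upright grip rib on its middle, 60 (x) x 12 (y), 30 high above the plate. Origin at the centre of its underside, z up. Fits the recess either way round (x along the foot's x), 2 mm clearance a side; seated, origin at foot 0, 0, 42 mm. Must go in tilted some 9 deg, the lip-side edge low, the other edge lowered last.
- wrench: The loose steel ring wrench, 200 mm long, 0.45 kg. Origin at the centre of the ring's underside; x along the handle, z up. Ring: 55 mm across flats, 16 high, hex opening 39 mm across flats with corners on the x axis. Handle 14 wide, 22 high (z = 0 to 22) from x = 28 to 120, then a 20 wide swell to x = 168.
- wrench_grip (a point): Point on the wrench's handle, 105 mm from the ring centre at z = 11, near its centre of mass: a good place to hold it.
- mat: The thin rubber mat on the table, fixed, 250 (x) x 130 (y) x 3 mm; origin at the centre of its underside.
- ballast1: A loose dark steel ballast bar, 60 (x) x 30 (y) x 22 (z) mm, 0.30 kg; origin at the centre of its underside. One to three of these three are present; in the well they lie side by side in one layer, under the cover.
- ballast2: A loose dark steel ballast bar, 60 (x) x 30 (y) x 22 (z) mm, 0.30 kg; origin at the centre of its underside. One to three of these three are present; in the well they lie side by side in one layer, under the cover.
- ballast3: A loose dark steel ballast bar, 60 (x) x 30 (y) x 22 (z) mm, 0.30 kg; origin at the centre of its underside. One to three of these three are present; in the well they lie side by side in one layer, under the cover.
- can_a: Bystander: clear objective canister, 42 mm across, 60 high; origin at the centre of its underside. To be left alone.
- can_b: Bystander: clear canister, 50 mm across, 70 high; origin at the centre of its underside. To be left alone.
- can_c: Bystander: clear canister, 42 mm across, 60 high; origin at the centre of its underside. To be left alone.
- barrel: Bystander: black lens barrel, 68 mm across, 95 high; origin at the centre of its underside. To be left alone.
- eyepiece: Bystander: black eyepiece, 48 mm across, 65 high; origin at the centre of its underside. To be left alone.
There are look-alikes about, which are no part of the job. What is shaped like the ballast1 but orange is not meant.

How it is judged (in metres and radians):
On the way, in this order (a step that is already met when the one before it is completed fails the run):
1. every ballast bar present lies flat in the well (x of ballast1 in the frame of foot between -0.054 and 0.054 m and y of ballast1 in the frame of foot between -0.054 and 0.054 m and z of ballast1 in the frame of foot between 0.007 and 0.017 m and angle between each of ballast1, ballast2, ballast3's own z axis and vertical below 0.12 rad and x of ballast2 in the frame of foot between -0.054 and 0.054 m and y of ballast2 in the frame of foot between -0.054 and 0.054 m and z of ballast2 in the frame of foot between 0.007 and 0.017 m and x of ballast3 in the frame of foot between -0.054 and 0.054 m and y of ballast3 in the frame of foot between -0.054 and 0.054 m and z of ballast3 in the frame of foot between 0.007 and 0.017 m), for 0.2 s.
2. the cover lies level in its recess, its edge under the lip, over the bars (all of step 1 and x of cover in the frame of foot between -0.005 and 0.005 m and y of cover in the frame of foot between -0.005 and 0.005 m and z of cover in the frame of foot between 0.039 and 0.0445 m and angle between cover's own z axis and vertical below 0.03 rad and angle between the y axis of cover and the y axis of foot, either way round below 0.06 rad), for 0.2 s.
3. the nut is turned to its stop with the wrench on it (value of joint clamp above 2.3 rad and x of cover in the frame of foot between -0.005 and 0.005 m and y of cover in the frame of foot between -0.005 and 0.005 m and z of cover in the frame of foot between 0.039 and 0.0445 m and angle between cover's own z axis and vertical below 0.03 rad and angle between the y axis of cover and the y axis of foot, either way round below 0.06 rad and horizontal distance between wrench and nut below 0.012 m and z of wrench in the frame of nut below 0.022 m), for 0.1 s.
At the end, for the whole second after the job is handed in: All ballast bars present lie flat in the well (underside within 5 mm of its floor); the cover lies level (0.03 rad) in its recess within 5 mm; the nut is within 0.1 rad of its stop (joint over 2.3 rad); the wrench lies flat and at rest on the mat, its ring centre and grip point over the mat (all of step 2 and value of joint clamp above 2.3 rad and x of wrench in the frame of mat between -0.115 and 0.115 m and y of wrench in the frame of mat between -0.055 and 0.055 m and x of wrench_grip in the frame of mat between -0.12 and 0.12 m and y of wrench_grip in the frame of mat between -0.06 and 0.06 m and z of wrench in the frame of mat below 0.009 m and angle between wrench's own z axis and vertical below 0.08 rad and linear speed of wrench below 0.02 m/s); the robot touches nothing.
It fails at once if the gripper's fingers push the nut or its dog (over 2 N) (contact force between the fingers and clamp above 2 N).
It fails at once if a bystander (canister, lens barrel or eyepiece) is moved by more than 40 mm (distance of any of can_a, can_b, can_c, barrel, eyepiece from where it was at the start of the episode above 0.04 m).
Of ballast1, ballast2, ballast3 only 1 to 3 are there at a start; the rules pass over those that are not, and their reading is None.
At some moment in a run one of ballast1, ballast2, ballast3, cover, wrench may be knocked a few centimetres aside while the robot is not near it.
It also fails if it takes over 210 s, if anything falls off the work surface, if the arm or the gripper's body presses on something with over 40 N, if the wrist force passes 120 N, or if a joint passes its speed limit or range.

## Working session

There is one attempt and no reset: what is moved stays moved. The work goes in short steps, Python scripts to look and compute and a shell command to move; the robot and the scene stay as the last step left them, time stands still between calls to the robot, and variables do not carry over. Pictures are saved under pics/ and viewed, at most 14 in all, crops included, and the job is handed in when it is done.

```bash
mkdir -p pics; ls
cat > h.py <<'E'
import numpy as np, cv2
from workcell import ctrl, viewer
def shot(name, fn=None):
    c=viewer.camera(name); f=c["frame"][:,:,::-1].copy()
    if fn: cv2.imwrite("pics/"+fn,f)
    return f,np.array(c["K"]),np.array(c["pose"])
def ray(K,P,u,v,z):
    d=np.linalg.inv(K)@np.array([u,v,1.]); d=np.array([d[0],-d[1],-d[2]])
    d=P[:3,:3]@d; o=P[:3,3]
    return o+d*(z-o[2])/d[2]
def proj(K,P,p):
    q=P[:3,:3].T@(np.array(p,float)-P[:3,3]); q=K@np.array([q[0],-q[1],-q[2]]); return q[:2]/q[2]
E
python3 - <<'E'
from h import *
for n in("scene","top"):
    f,K,P=shot(n); cv2.imwrite(f"pics/{n}0.png",f); print(n,K.round(1).tolist(),P.round(3).tolist())
    np.savez(n+"0.npz",f=f,K=K,P=P)
o=ctrl.get_obs(); print(o)
E
```

```text
pics
scene [[461.2, 0.0, 248.6], [0.0, 461.2, 191.1], [0.0, 0.0, 1.0]] [[0.405, -0.722, 0.561, 1339.592], [0.914, 0.326, -0.241, -185.445], [-0.009, 0.611, 0.792, 1122.466], [0.0, 0.0, 0.0, 1.0]]
top [[443.6, 0.0, 258.4], [0.0, 443.6, 191.9], [0.0, 0.0, 1.0]] [[0.002, 0.992, -0.124, 410.829], [-1.0, 0.003, 0.001, 141.491], [0.001, 0.124, 0.992, 1344.944], [0.0, 0.0, 0.0, 1.0]]
{'t': 0.1, 'joints': array([ 1.14498787e+00,  2.38737647e-01, -1.41364767e-02,  1.31919055e+00,
        1.73402245e-05,  1.57081621e+00]), 'qd': array([-0.00013052, -0.00351003,  0.00112506, -0.00053333, -0.00135346,
        0.0002169 ]), 'joint_efforts': array([ 3.05202911e-04, -5.39719248e+01,  3.46999383e+01,  1.34223004e-02,
        4.23664756e-05, -3.06307436e-05]), 'tool_pos': array([216.68602727, 477.76191791, 195.94612159]), 'eef_rot': array([-3.14032431e+00, -1.73149959e-05,  2.71576429e+00]), 'wrist_force': array([-0.31216249, -0.85612562,  0.29533589]), 'ft_torque': array([ 0.02623234,  0.03061363, -0.0300477 ]), 'grip_force': 0.0, 'opening': 85.38532260033384}
```

```bash
python3 -c "
import cv2
for n in('scene','top'):
    f=cv2.imread(f'pics/{n}0.png'); cv2.imwrite(f'pics/{n}0b.png',cv2.resize(f,(800,600),interpolation=cv2.INTER_CUBIC))"
```

```text
(no output)
```

View pics/top0b.png

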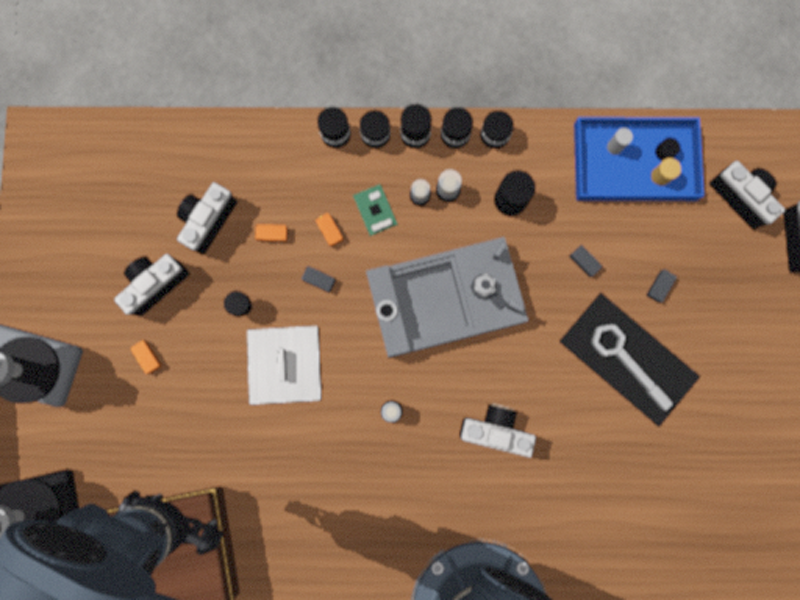

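View pics/scene0b.png

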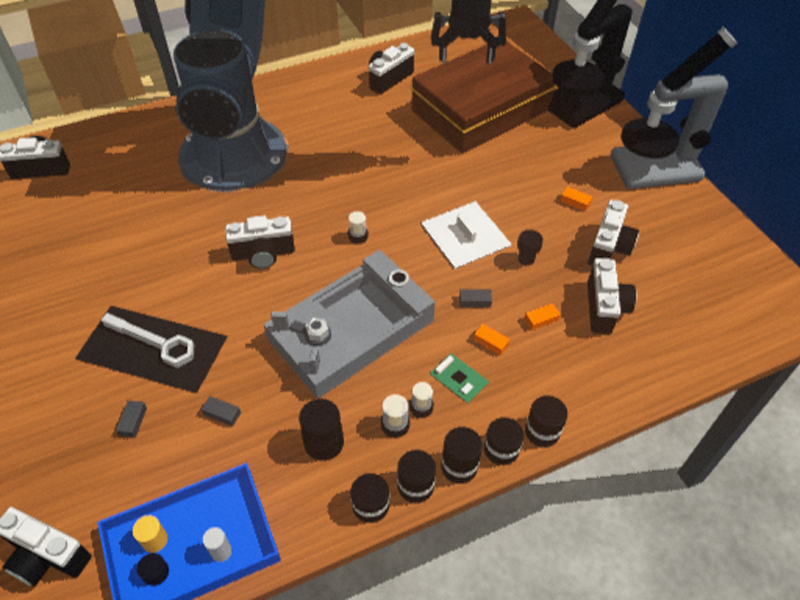

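Run:
```python
from h import *
s=1.5625
d=np.load("top0.npz"); f=d['f'];hsv=cv2.cvtColor(f,cv2.COLOR_BGR2HSV)
for n,(u,v) in dict(bar=(318,279),bar2=(586,261),cover=(262,350),foot=(380,290),floor=(435,300),deck=(500,265),mat=(590,330),wr=(640,375),wood=(560,420),can=(421,185),barrel=(515,185),nut=(484,284)).items():
    print(n,hsv[int(v/s),int(u/s)], f[int(v/s),int(u/s)])
d=np.load("scene0.npz"); f=d['f'];hsv=cv2.cvtColor(f,cv2.COLOR_BGR2HSV)
for n,(u,v) in dict(bar=(476,297),bar2=(130,418),cover=(440,225),foot=(300,365),deck=(290,330),mat=(110,345),wr=(140,333),wood=(560,420)).items():
    print(n,hsv[int(v/s),int(u/s)], f[int(v/s),int(u/s)])
```

```text
bar [120  15 100] [100  94  94]
bar2 [108  14  94] [94 91 89]
cover [  0   3 219] [216 216 219]
foot [110  11 145] [145 141 139]
floor [108  17 146] [146 140 136]
deck [101  14 141] [141 138 133]
mat [110  18  42] [42 40 39]
wr [150   1 188] [188 187 188]
wood [ 13 131 166] [ 81 119 166]
can [ 20  25 207] [187 200 207]
barrel [135  27  38] [38 34 36]
nut [115  16  96] [96 91 90]
bar [ 0 27 95] [85 85 95]
bar2 [10  9 83] [80 81 83]
cover [ 19   9 238] [230 235 238]
foot [150   6  81] [81 79 81]
deck [ 15   5 113] [111 112 113]
mat [ 9 74 48] [34 38 48]
wr [ 19  10 209] [201 206 209]
wood [  8 104  54] [32 38 54]
```

```bash
cat >> h.py <<'E'
def blob(f,roi,lo,hi,smax=60):
    """biggest blob with value lo..hi, sat<smax in roi u0,v0,u1,v1 (native px)"""
    u0,v0,u1,v1=roi; h=cv2.cvtColor(f,cv2.COLOR_BGR2HSV)[v0:v1,u0:u1]
    m=((h[...,1]<smax)&(h[...,2]>=lo)&(h[...,2]<=hi)).astype(np.uint8)
    cs,_=cv2.findContours(m,cv2.RETR_EXTERNAL,cv2.CHAIN_APPROX_NONE,offset=(u0,v0))
    return max(cs,key=cv2.contourArea)[:,0,:]
def rect(f,K,P,roi,lo,hi,z,smax=60):
    c=blob(f,roi,lo,hi,smax); w=np.array([ray(K,P,u,v,z)[:2] for u,v in c],np.float32)
    (cx,cy),(a,b),ang=cv2.minAreaRect(w)
    if a<b: a,b,ang=b,a,ang+90
    return np.round([cx,cy,a,b,(ang+90)%180-90],1), w
def R(cx,cy,r): 
    return int(cx/1.5625-r),int(cy/1.5625-r),int(cx/1.5625+r),int(cy/1.5625+r)
E
python3 - <<'E'
from h import *
d=np.load("top0.npz"); f,K,P=d['f'],d['K'],d['P']
for n,c,r,lo,hi,z in [("bar1",(318,279),16,60,130,22),("bar2",(586,261),16,60,130,22),("bar3",(662,286),16,60,130,22),("cover",(284,365),34,170,255,6),("wrench",(630,365),50,110,255,18),("mat",(630,359),50,0,255,3),("foot",(447,297),60,95,255,48),("can",(391,412),12,120,255,60)]:
    q,w=rect(f,K,P,R(*c,r),lo,hi,z,60 if n!="mat" else 100); print(n,q)
    if n=="foot":
        c=blob(f,R(447,297,60),95,255); print(cv2.approxPolyDP(c.reshape(-1,1,2),3,True)[:,0].tolist())
d=np.load("scene0.npz"); f,K,P=d['f'],d['K'],d['P']
for n,c,r,lo,hi,z in [("bar1",(476,297),17,60,140,22),("bar2",(130,418),22,60,140,22),("bar3",(220,411),18,60,140,22),("cover",(466,233),36,170,255,6)]:
    q,w=rect(f,K,P,R(*c,r),lo,hi,z,60); print(n,q)
d=np.load("top0.npz")
a=cv2.resize(d['f'][130:240,220:360],None,fx=5.7,fy=5.4,interpolation=cv2.INTER_CUBIC)
cv2.imwrite("pics/foot.png",a); print(a.shape)
E
```

```text
bar1 [617.7 306.9  59.9  28.4  64.7]
bar2 [ 654.5 -211.4   57.6   30.7   43.8]
bar3 [ 606.  -356.5   60.1   32.   -31.7]
cover [453.5 373.9 144.7 137.2   3.4]
wrench [ 446.9 -291.3  200.4   59.8   35.8]
mat [ 466.6 -294.   245.8  125.9   48.9]
foot [581.5  60.6 274.6 170.8 -75.6]
[[322, 152], [234, 174], [249, 228], [337, 205], [327, 167], [315, 165], [322, 163]]
can [366.9 164.3  34.4  33.9 -89.8]
bar1 [623.  305.   57.3  26.8  65.7]
bar2 [ 611.6 -357.    59.2   36.5  -32.2]
bar3 [ 660.7 -212.4   64.1   28.7   42.3]
cover [454.6 371.7 146.4 136.3   3.4]
(594, 798, 3)
```

View pics/foot.png

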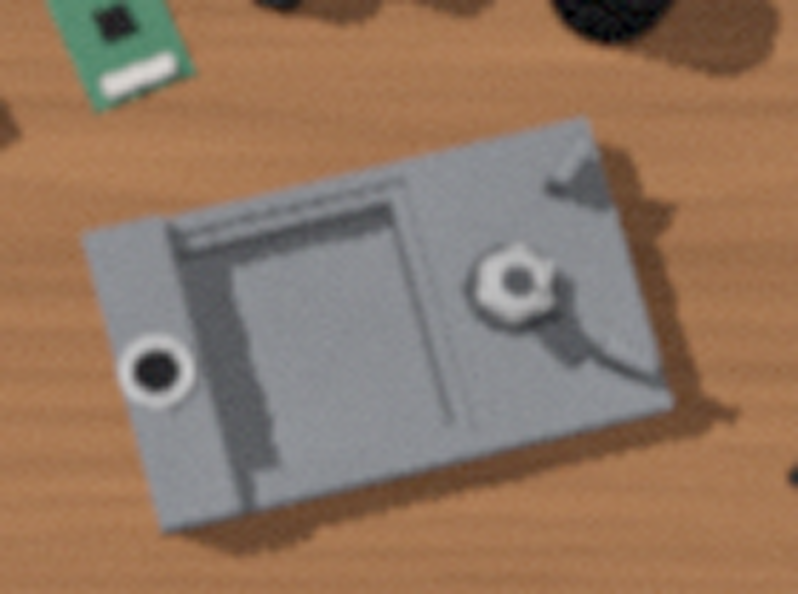

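```bash
cat > foot.py <<'E'
from h import *
from scipy.optimize import least_squares
d=np.load("top0.npz"); f,K,P=d['f'],d['K'],d['P']
c=blob(f,R(447,297,60),95,255)
w48=np.array([ray(K,P,u,v,48)[:2] for u,v in c]); w62=np.array([ray(K,P,u,v,62)[:2] for u,v in c])
def toF(p,w): 
    a=p[2]; e=w-p[:2]; return np.c_[e@[np.cos(a),np.sin(a)],e@[-np.sin(a),np.cos(a)]]
p=np.array([570.,90,np.radians(14.4)])
p[:2]=np.array([581.5,60.6])-np.array([-np.sin(p[2]),np.cos(p[2])])*-36
for it in range(5):
    A=toF(p,w48);B=toF(p,w62)
    s1=(abs(A[:,0]-83)<6)&(A[:,1]>-160)&(A[:,1]<50); s2=(abs(A[:,1]+172)<6)&(abs(A[:,0])<70); s3=(abs(B[:,1]-100)<6)&(abs(B[:,0])<70)
    g=lambda p:np.r_[toF(p,w48)[s1,0]-83,toF(p,w48)[s2,1]+172,toF(p,w62)[s3,1]-100]
    r=least_squares(g,p,loss='soft_l1'); p=r.x
A=toF(p,w48);B=toF(p,w62)
print(p, np.degrees(p[2]),[len(g(p)),np.std(g(p))],(A[s1,0]-83).mean(),(A[s2,1]+172).mean(),(B[s3,1]-100).mean(), A[(A[:,0]<-60)&(abs(A[:,1])<40),0].mean())
np.save("foot.npy",p)
E
python3 foot.py
python3 - <<'E'
from h import *
p=np.load("foot.npy"); ca,sa=np.cos(p[2]),np.sin(p[2])
W=lambda x,y,z:[p[0]+ca*x-sa*y,p[1]+sa*x+ca*y,z]
pts=[W(83,-172,48),W(-83,-172,48),W(83,100,62),W(-83,100,62),W(83,-172,0),W(0,-108,78),W(0,58,62),W(73,-70,48),W(-64,-61,12)]
for n in("top","scene"):
    d=np.load(n+"0.npz"); im=cv2.resize(d['f'],None,fx=4,fy=4,interpolation=cv2.INTER_CUBIC)
    c=proj(d['K'],d['P'],W(0,-36,40))*4
    for q in pts:
        u=proj(d['K'],d['P'],q)*4+2; cv2.drawMarker(im,tuple(int(t) for t in u),(0,0,255),0,12,1)
    np.save
    cv2.imwrite(f"pics/chk_{n}.png",im[int(c[1]-230):int(c[1]+230),int(c[0]-300):int(c[0]+300)])
a=cv2.imread("pics/chk_top.png");b=cv2.imread("pics/chk_scene.png"); cv2.imwrite("pics/chk.png",cv2.resize(np.vstack([a,b]),(392,600)))
print(ctrl.get_obs()['t'])
# nut & wrench
d=np.load("top0.npz"); f,K,P=d['f'],d['K'],d['P']
u=proj(K,P,W(0,-108,78)); print("nut pred px",u)
c=blob(f,R(630,365,50),110,255); w=np.array([ray(K,P,*q,19)[:2] for q in c])
m=w.mean(0); ax=np.array([np.cos(np.radians(35.8)),np.sin(np.radians(35.8))])
print("W",W(0,0,0),W(0,40,0),W(0,-40,0))
E
```

```text
[5.71810068e+02 9.48539312e+01 2.55333937e-01] 14.629556981894547 [155, np.float64(1.1819522438244894)] 0.004105249141357139 0.9939433486384537 -0.7031303259041081 -82.9519888952869
0.1
nut pred px [310.52746244 181.93757139]
W [np.float64(571.8100675049241), np.float64(94.85393119744978), 0] [np.float64(561.7073261621339), np.float64(133.5570914994287), 0] [np.float64(581.9128088477142), np.float64(56.15077089547086), 0]
```

View pics/chk.png

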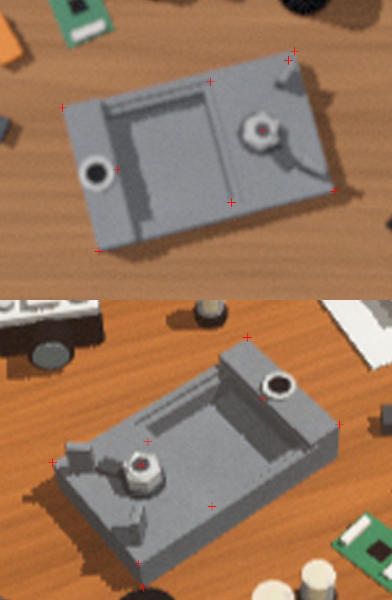

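```bash
python3 -m inch '[[8.05,-3.43,-1.5,0,0,0,0],[8.05,-3.43,-1.5,0,0,0,0],[8.05,-3.43,-1.5,0,0,0,0],[8.05,-3.43,-1.5,0,0,0,0],[8.05,-3.43,-1.5,0,0,0,0],[8.05,-3.43,-1.5,0,0,0,0],[8.05,-3.43,-1.5,0,0,0,0],[8.05,-3.43,-1.5,0,0,0,0],[8.05,-3.43,-1.5,0,0,0,0],[8.05,-3.43,-1.5,0,0,0,0],[8.05,-3.43,-1.5,0,0,0,0]]' 40
python3 - <<'E'
from h import *
o=ctrl.get_obs(); print(o['joints'].round(3),o['eef_rot'].round(3),o['tool_pos'])
for n in("top","scene"):
    f,K,P=shot(n); c=proj(K,P,o['tool_pos']).astype(int); print(c); im=cv2.resize(f[c[1]-50:c[1]+50,c[0]-60:c[0]+60],(400,333),interpolation=cv2.INTER_CUBIC); cv2.imwrite("pics/g_%s.png"%n,im)
cv2.imwrite("pics/g.png",np.hstack([cv2.imread("pics/g_top.png"),cv2.imread("pics/g_scene.png")]))
E
```

```text
t: 1.48
tool_pos: [618.4, 307.6, 122.2]
eef_rot: [3.141, 0.0, 2.717]
wrist_force: [-0.2, 1.1, -0.2]
opening: 85.4
grip_force: 0.0
[0.461 0.554 0.291 1.307 0.    0.886] [3.141 0.    2.717] [618.40879347 307.55596057 122.2472643 ]
[198 172]
[307 166]
```

View pics/g.png

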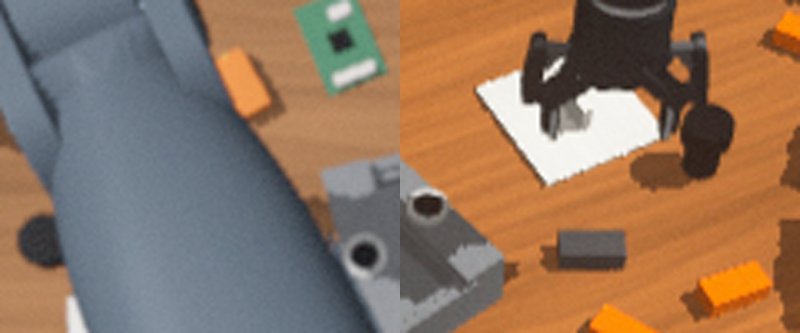

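```bash
python3 -m inch '[[0,0,-1.2,0,0,0,0],[0,0,-2.2,0,0,0,0],[0,0,-2.4,0,0,0,0],[0,0,-2.4,0,0,0,0],[0,0,-2.4,0,0,0,255],[0,0,-2.4,0,0,0,255],[0,0,-2.4,0,0,0,255],[0,0,-2.4,0,0,0,255],[0,0,-2.4,0,0,0,255],[0,0,-2.4,0,0,0,255]]' 60
```

```text
t: 2.82
tool_pos: [619.3, 306.6, 1.4]
eef_rot: [-3.141, -0.0, 2.716]
wrist_force: [-0.2, 0.3, 0.7]
opening: -0.6
grip_force: 0.0
```

```bash
python3 -m inch '[[0,0,1.2,0,0,0,255],[0,0,2.4,0,0,0,255],[0,0,2.4,0,0,0,0],[0,0,2.4,0,0,0,0],[0,0,2.4,0,0,0,0]]'
python3 - <<'E'
from h import *
f,K,P=shot("scene","s2.png")
c=proj(K,P,[618,306,22]).astype(int)
cv2.imwrite("pics/s2c.png",cv2.resize(f[c[1]-60:c[1]+60,c[0]-80:c[0]+80],(640,480),interpolation=cv2.INTER_CUBIC))
E
```

```text
t: 3.45
tool_pos: [618.5, 306.2, 119.9]
eef_rot: [-3.139, -0.002, 2.716]
wrist_force: [-0.2, -0.3, 0.6]
opening: 54.8
grip_force: 0.0
```

View pics/s2c.png

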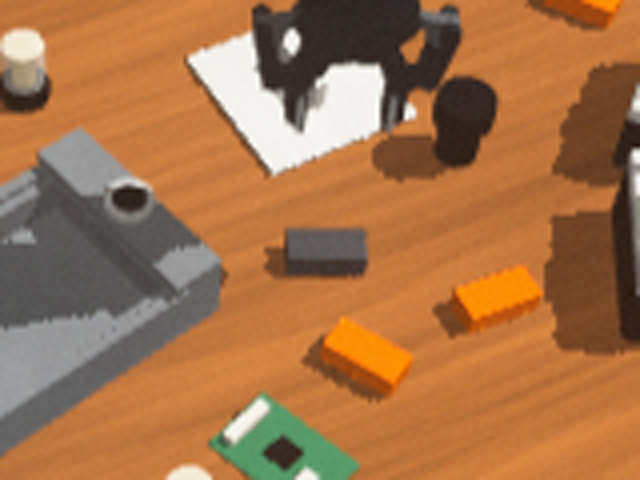

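Run:
```python
from h import *
f=cv2.imread("pics/s2.png"); d=np.load("scene0.npz"); K,P=d['K'],d['P']
print(rect(f,K,P,R(476,297,17),60,140,22,60)[0])
o=ctrl.get_obs(); print(o['tool_pos'],o['opening'])
f,K,P=shot("scene","s3.png"); c=proj(K,P,o['tool_pos']).astype(int)
im=cv2.resize(f[c[1]-50:c[1]+50,c[0]-60:c[0]+60],(780,650),interpolation=cv2.INTER_CUBIC)[:600]
R0=cv2.Rodrigues(np.array([0,0,0.]))[0]
a=o['eef_rot'][2]; ty=np.array([np.sin(a),-np.cos(a),0])
for k in(-o['opening']/2,0,o['opening']/2):
    u=(proj(K,P,o['tool_pos']+ty*k)-c+[60,50])*6.5; cv2.drawMarker(im,tuple(int(t) for t in u),(0,0,255),0,14,1)
cv2.imwrite("pics/s3c.png",im)
```

```text
[621.3 305.8  57.3  23.   65.7]
[618.53294494 306.18123907 119.85593223] 61.60129166311914
```

View pics/s3c.png

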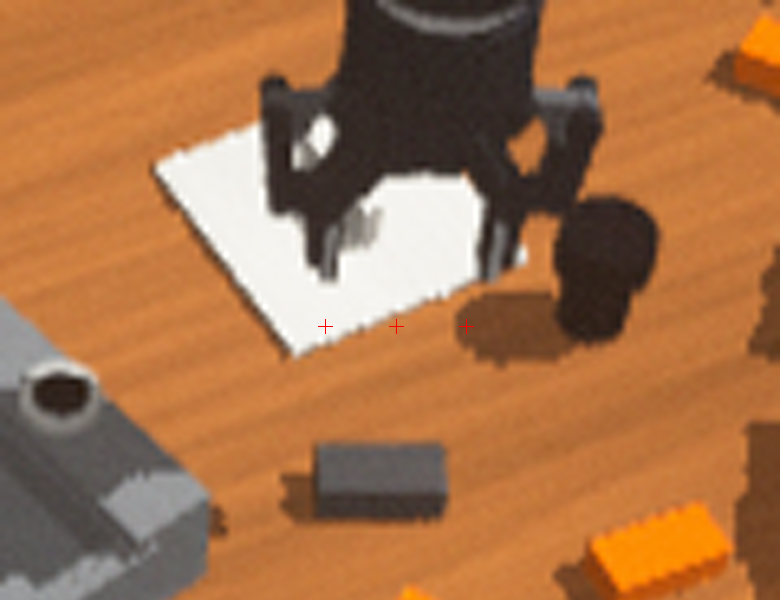

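Run:
```python
from h import *
t=np.array([216.7,477.8,196]); a=2.716; ty=np.array([np.sin(a),-np.cos(a),0])
ims=[]
for n in("scene","top"):
    d=np.load(n+"0.npz"); f,K,P=d['f'],d['K'],d['P']
    f=cv2.copyMakeBorder(f,100,100,100,100,cv2.BORDER_CONSTANT)
    c=(proj(K,P,t)+100).astype(int); print(n,c-100)
    im=cv2.resize(f[c[1]-50:c[1]+50,c[0]-33:c[0]+33],(396,600),interpolation=cv2.INTER_CUBIC)
    for k,z in((-42.5,0),(42.5,0),(-42.5,13),(42.5,13),(-42.5,48),(42.5,48)):
        u=(proj(K,P,t+ty*k+[0,0,z])+100-c+[33,50])*6; cv2.drawMarker(im,tuple(int(q) for q in u),(0,0,255) if z<1 else (0,255,0) if z<20 else (255,0,255),0,14,1)
    ims.append(im)
cv2.imwrite("pics/tip.png",np.hstack(ims))
```

```text
scene [297  51]
top [124 324]
```

View pics/tip.png

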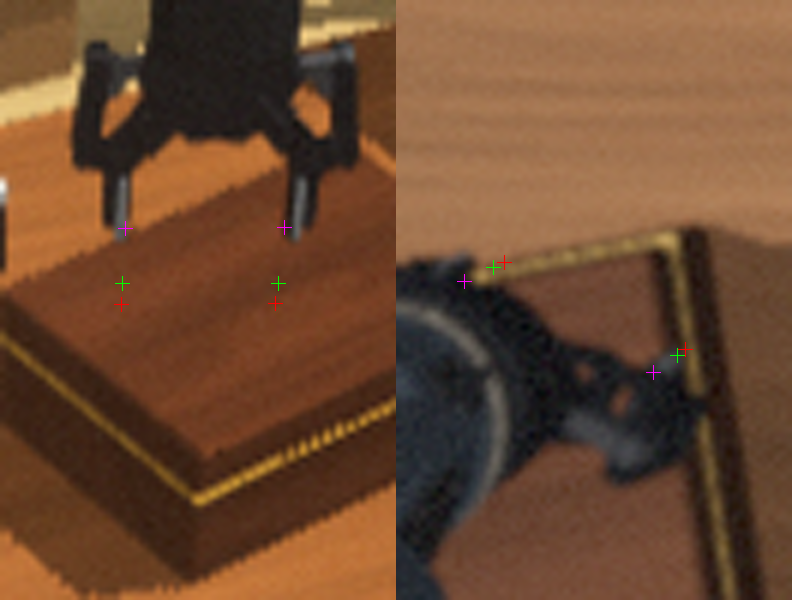

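```bash
python3 -m inch '[[-1.06,-0.32,0,0,0,0,255],[-1.06,-0.32,0,0,0,0,255],[-1.06,-0.32,-1,0,0,0,255],[-1.06,-0.32,-2,0,0,0,255],[-1.06,-0.32,-2.3,0,0,0,255],[-1.06,-0.32,-2.4,0,0,0,255],[-1.06,-0.32,-2.4,0,0,0,255],[-1.06,-0.32,-2.4,0,0,0,255]]'; python3 -m inch '[[0,0,-0.05,0,0,0,255],[0,0,-0.05,0,0,0,255]]';python3 -m inch '[[0,0,-0.05,0,0,0,255],[0,0,-0.05,0,0,0,255]]'
```

```text
t: 4.55
tool_pos: [567.5, 291.2, 3.1]
eef_rot: [3.14, 0.002, 2.716]
wrist_force: [-0.7, -0.3, 0.3]
opening: 0.0
grip_force: 0.0
t: 4.8
tool_pos: [566.4, 290.6, -0.7]
eef_rot: [3.141, 0.0, 2.716]
wrist_force: [0.5, -0.3, -0.4]
opening: 0.2
grip_force: 0.0
t: 5.05
tool_pos: [566.2, 290.5, -3.8]
eef_rot: [-3.141, -0.0, 2.716]
wrist_force: [0.2, -0.9, 0.8]
opening: 0.2
grip_force: 0.0
```

Vertical bias it seems; keep probing down in small steps.

```bash
python3 -m inch '[[0,0,-0.08,0,0,0,255],[0,0,-0.16,0,0,0,255],[0,0,-0.2,0,0,0,255],[0,0,-0.2,0,0,0,255]]' | grep -E "tool|wrist"; python3 -m inch '[[0,0,-0.06,0,0,0,255],[0,0,-0.06,0,0,0,255]]'| grep -E "tool|wrist"; python3 -m inch '[[0,0,-0.06,0,0,0,255],[0,0,-0.06,0,0,0,255]]'| grep -E "tool|wrist"
```

```text
tool_pos: [566.2, 290.5, -13.8]
wrist_force: [-0.3, -0.4, 0.4]
tool_pos: [566.2, 290.5, -16.7]
wrist_force: [0.1, -0.0, -0.7]
tool_pos: [566.1, 290.5, -19.8]
wrist_force: [0.1, -0.6, -0.4]
```

```bash
for i in 1 2 3; do python3 -m inch '[[0,0,-0.05,0,0,0,255],[0,0,-0.05,0,0,0,255]]'| grep -E "tool|wrist"; done
```

```text
tool_pos: [566.2, 290.5, -22.2]
wrist_force: [0.1, -0.2, -0.2]
tool_pos: [566.2, 290.5, -24.8]
wrist_force: [0.5, -0.1, -0.2]
tool_pos: [566.2, 290.5, -27.3]
wrist_force: [0.5, 0.5, -0.4]
```

```bash
python3 -m inch '[[0,0,-0.04,0,0,0,255],[0,0,-0.04,0,0,0,255]]'| grep -E "tool|wrist"; python3 -m inch '[[0,0,-0.04,0,0,0,255],[0,0,-0.04,0,0,0,255]]'| grep -E "tool|wrist"
python3 - <<'E'
from h import *
o=ctrl.get_obs(); t=o['tool_pos']
f,K,P=shot("scene","s4.png"); c=proj(K,P,[566,290,20]).astype(int)
im=cv2.resize(f[c[1]-50:c[1]+50,c[0]-66:c[0]+66],(792,600),interpolation=cv2.INTER_CUBIC)
for z,col in((t[2],(0,0,255)),(0,(0,255,0))):
    u=(proj(K,P,[t[0],t[1],z])-c+[66,50])*6; cv2.drawMarker(im,tuple(int(q) for q in u),col,0,14,1)
cv2.imwrite("pics/s4c.png",im)
E
```

```text
tool_pos: [566.2, 290.5, -29.2]
wrist_force: [0.8, 0.6, 0.8]
tool_pos: [566.2, 290.5, -31.2]
wrist_force: [-0.2, 0.2, 0.4]
```

View pics/s4c.png

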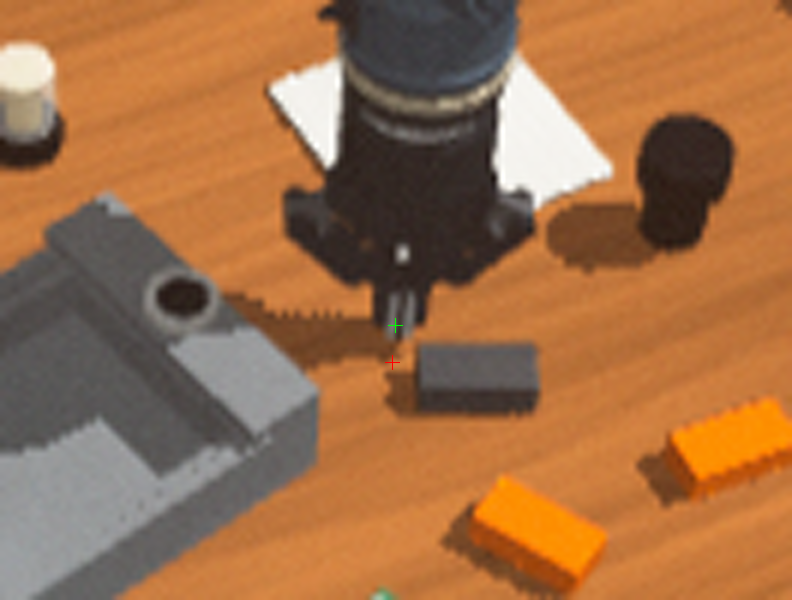

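```bash
for i in 1 2; do python3 -m inch '[[0,0,-0.03,0,0,0,255],[0,0,-0.03,0,0,0,255]]'| grep -E "tool|wrist";done
```

```text
tool_pos: [566.3, 290.5, -32.6]
wrist_force: [0.4, 0.7, -0.6]
tool_pos: [566.2, 290.5, -34.2]
wrist_force: [-0.6, 0.5, -0.6]
```

```bash
python3 -m inch '[[0,0,-0.03,0,0,0,255],[0,0,-0.03,0,0,0,255]]'| grep -E "tool|wrist";python3 -m inch '[[0,0,-0.03,0,0,0,255],[0,0,-0.03,0,0,0,255]]'| grep -E "tool|wrist"
```

```text
tool_pos: [566.5, 290.7, -34.7]
wrist_force: [-1.9, -1.4, 7.5]
tool_pos: [566.5, 290.7, -34.8]
wrist_force: [-6.2, -3.1, 21.8]
```

```bash
python3 -m inch '[[0,0,1,0,0,0,100],[0.5,0.16,1.9,0,0,0,0],[1.06,0.32,1.9,0,0,0,0],[1.06,0.32,1.9,0,0,0,0],[1.06,0.32,1.9,0,0,0,0],[1.06,0.32,1.9,0,0,0,0],[1.06,0.32,1,0,0,0,0],[1.06,0.32,0.3,0,0,0,0],[1.06,0.32,0.07,0,0,0,0],[1.06,0.32,0.07,0,0,0,0],[1.06,0.32,0.07,0,0,0,255],[1.06,0.32,0.07,0,0,0,255],[1.06,0.32,0.07,0,0,0,255],[1.06,0.32,0.07,0,0,0,255],[1.06,0.32,0.07,0,0,0,255]]' 60
```

```text
t: 10.22
tool_pos: [620.6, 307.2, -31.4]
eef_rot: [3.139, 0.002, 2.716]
wrist_force: [0.4, -0.3, 5.9]
opening: 58.2
grip_force: 66.2
```

```bash
python3 -m inch '[[0,0,1,0,0,0,255],[0,0,2,0,0,0,255],[-1.13,-3.54,2,0,0,-0.89,255],[-1.13,-3.54,2,0,0,-0.89,255],[-1.13,-3.54,2,0,0,-0.89,255],[-1.13,-3.54,2,0,0,-0.89,255],[-1.13,-3.54,2,0,0,-0.89,255],[-1.13,-3.54,2,0,0,-0.89,255],[-1.13,-3.54,2,0,0,-0.89,255]]'
python3 - <<'E'
from h import *
f,K,P=shot("scene","s5.png"); c=proj(K,P,[563,130,40]).astype(int)
cv2.imwrite("pics/s5c.png",cv2.resize(f[c[1]-50:c[1]+50,c[0]-66:c[0]+66],(792,600),interpolation=cv2.INTER_CUBIC))
E
```

```text
t: 11.35
tool_pos: [562.9, 129.7, 66.7]
eef_rot: [3.141, 0.0, 1.829]
wrist_force: [0.3, -0.1, -3.4]
opening: 58.2
grip_force: 66.6
```

```bash
python3 -m inch '[[0,0,-0.7,0,0,0,255],[0,0,-1.3,0,0,0,255],[0,0,-1.6,0,0,0,255],[0,0,-1.7,0,0,0,255],[0,0,-1.73,0,0,0,255],[0,0,-1.73,0,0,0,255],[0,0,-1.73,0,0,0,255]]'
```

```text
t: 12.28
tool_pos: [563.4, 129.7, -19.4]
eef_rot: [3.14, 0.0, 1.826]
wrist_force: [0.1, 0.4, -3.8]
opening: 58.0
grip_force: 66.6
```

```bash
python3 -m inch '[[0,0,0,0,0,0,0],[0,0,0,0,0,0,0],[0,0,0,0,0,0,0],[0,0,1.2,0,0,0,0],[0,0,2.4,0,0,0,0],[1.86,-6.84,2.4,0,0,0.504,0],[1.86,-6.84,2.4,0,0,0.504,0],[1.86,-6.84,2.4,0,0,0.504,0],[1.86,-6.84,2.4,0,0,0.504,0],[1.86,-6.84,2.4,0,0,0.504,0],[1.86,-6.84,2.4,0,0,0.504,0],[1.86,-6.84,2.4,0,0,0.504,0],[1.86,-6.84,2.4,0,0,0.504,0],[1.86,-6.84,2.4,0,0,0.504,0]]'
python3 - <<'E'
from h import *
f,K,P=shot("scene","s6.png");print(rect(f,K,P,R(220,411,18),60,140,22,60)[0],rect(f,K,P,R(130,418,22),60,140,22,60)[0])
f,K,P=shot("top","t6.png"); print(rect(f,K,P,R(662,286,16),60,130,22)[0])
E
```

```text
t: 14.02
tool_pos: [655.7, -211.0, 100.2]
eef_rot: [-3.142, -0.0, 2.331]
wrist_force: [0.7, -0.3, -0.2]
opening: 85.1
grip_force: 0.0
[ 660.6 -212.3   65.    31.4   39.8] [ 621.2 -383.3    0.     0.     0. ]
[ 606.8 -354.9   96.3   94.4  -89.9]
```

```bash
python3 -m inch '[[0,0,-1,0,0,0,0],[0,0,-2,0,0,0,0],[0,0,-2.5,0,0,0,0],[0,0,-2.67,0,0,0,0],[0,0,-2.67,0,0,0,0],[0,0,-2.67,0,0,0,255],[0,0,-2.67,0,0,0,255],[0,0,-2.67,0,0,0,255],[0,0,-2.67,0,0,0,255],[0,0,-2.67,0,0,0,255]]'
```

```text
t: 15.38
tool_pos: [657.0, -212.7, -31.5]
eef_rot: [3.14, 0.002, 2.33]
wrist_force: [-0.4, 0.6, 7.1]
opening: 58.6
grip_force: 66.1
```

```bash
python3 -c "
import cv2,numpy as np
a=cv2.imread('pics/t6.png')[90:330,220:512]; b=cv2.imread('pics/s6.png')
a=cv2.resize(a,(480,395)); b=cv2.resize(b[150:330,20:320],(480,288)); cv2.imwrite('pics/c6.png',cv2.resize(np.vstack([a,b]),(420,598)))"
```

View pics/c6.png

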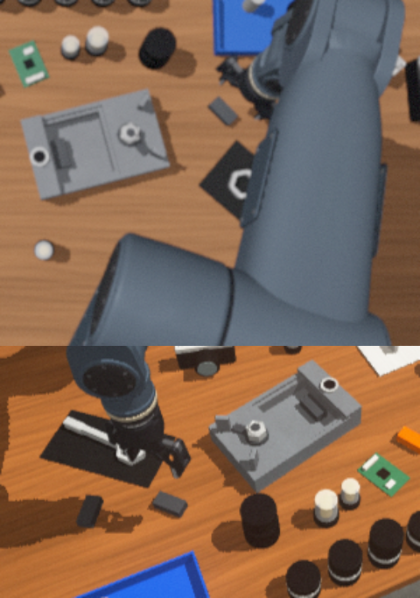

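```bash
python3 -m inch '[[0,0,1,0,0,0,255],[0,0,2,0,0,0,255],[0,0,2.6,0,0,0,255],[-1.68,6.15,2.6,0,0,-0.504,255],[-1.68,6.15,2.6,0,0,-0.504,255],[-1.68,6.15,2.6,0,0,-0.504,255],[-1.68,6.15,2.6,0,0,-0.504,255],[-1.68,6.15,2.6,0,0,-0.504,255],[-1.68,6.15,2.6,0,0,-0.504,255],[-1.68,6.15,2.6,0,0,-0.504,255],[-1.68,6.15,2.6,0,0,-0.504,255],[-1.68,6.15,1.6,0,0,-0.504,255],[-1.68,6.15,0.8,0,0,-0.504,255],[-1.68,6.15,0.4,0,0,-0.504,255],[-1.68,6.15,0.27,0,0,-0.504,255],[-1.68,6.15,0.27,0,0,-0.504,255],[-1.68,6.15,0.27,0,0,-0.504,255]]'
```

```text
t: 17.5
tool_pos: [572.6, 94.2, -19.5]
eef_rot: [3.141, 0.0, 1.824]
wrist_force: [1.3, 0.9, -2.8]
opening: 58.1
grip_force: 66.6
```

```bash
python3 -m inch '[[0,0,0,0,0,0,0],[0,0,0,0,0,0,0],[0,0,0,0,0,0,0],[0,0,1.3,0,0,0,0],[0,0,2.5,0,0,0,0],[0.7,-9.07,2.5,0,0,-0.809,0],[0.7,-9.07,2.5,0,0,-0.809,0],[0.7,-9.07,2.5,0,0,-0.809,0],[0.7,-9.07,2.5,0,0,-0.809,0],[0.7,-9.07,2.5,0,0,-0.809,0],[0.7,-9.07,2.5,0,0,-0.809,0],[0.7,-9.07,2.5,0,0,-0.809,0],[0.7,-9.07,2.5,0,0,-0.809,0],[0.7,-9.07,2.5,0,0,-0.809,0],[0.7,-9.07,2.5,0,0,-0.809,0],[0.7,-9.07,2.5,0,0,-0.809,0]]'
python3 - <<'E'
from h import *
f,K,P=shot("scene","s7.png");h=cv2.cvtColor(f,cv2.COLOR_BGR2HSV); u=(proj(K,P,[607,-358,22])).astype(int); print(u); print(h[u[1]-14:u[1]+16:2,u[0]-14:u[0]+16:3,2]); print(h[u[1],u[0]-14:u[0]+14:3])
E
```

```text
t: 19.5
tool_pos: [607.2, -356.6, 105.4]
eef_rot: [-3.142, -0.0, 1.019]
wrist_force: [-0.6, 0.2, 0.6]
opening: 85.3
grip_force: 0.0
[ 83 265]
[[180 178 177 181 188 190 190 184 184 188]
 [178 179 189 189 186 184 177 187 187 185]
 [187 186 186 187 169 173 189 183 179 182]
 [192 190 182 178 101  82  97 109 177 175]
 [179 178 178 181  85  84  83  82 153 193]
 [179 179 180 141  80  82  79  79  68 188]
 [179 175 176 102  82  82  81  58 155 176]
 [177 173 175  84  83  83  81  56 165 168]
 [173 183 186  81  84  80  86  57 176 181]
 [183 180 157  84  82  81  71  70 183 178]
 [172 174  83  82  83  86  63 153 174 167]
 [174 171  85  81  85  83  59 164 164 159]
 [173 177  72  77  81  83  58 161 171 179]
 [174 103  57  47  49  51  91 178 178 174]
 [170 123  95  69  66  68 155 172 174 180]]
[[ 13 182 177]
 [ 13 184 173]
 [ 13 181 175]
 [ 12  46  84]
 [ 45   6  83]
 [ 40   9  83]
 [160   9  81]
 [ 11  36  56]
 [ 13 176 165]
 [ 12 182 168]]
```

```bash
python3 -m inch '[[0,0,-1,0,0,0,0],[0,0,-2,0,0,0,0],[0,0,-2.5,0,0,0,0],[0,0,-2.77,0,0,0,0],[0,0,-2.77,0,0,0,0],[0,0,-2.77,0,0,0,255],[0,0,-2.77,0,0,0,255],[0,0,-2.77,0,0,0,255],[0,0,-2.77,0,0,0,255],[0,0,-2.77,0,0,0,255]]'
```

```text
t: 20.8
tool_pos: [607.9, -359.0, -31.5]
eef_rot: [3.139, -0.0, 1.017]
wrist_force: [-0.5, 0.5, 6.8]
opening: 58.3
grip_force: 66.4
```

```bash
python3 -m inch '[[0,0,1,0,0,0,255],[0,0,2,0,0,0,255],[0,0,2.8,0,0,0,255],[-0.52,8.37,2.8,0,0,0.809,255],[-0.52,8.37,2.8,0,0,0.809,255],[-0.52,8.37,2.8,0,0,0.809,255],[-0.52,8.37,2.8,0,0,0.809,255],[-0.52,8.37,2.8,0,0,0.809,255],[-0.52,8.37,2.8,0,0,0.809,255],[-0.52,8.37,2.8,0,0,0.809,255],[-0.52,8.37,2.8,0,0,0.809,255],[-0.52,8.37,2.8,0,0,0.809,255],[-0.52,8.37,2.8,0,0,0.809,255],[-0.52,8.37,1.6,0,0,0.809,255],[-0.52,8.37,0.8,0,0,0.809,255],[-0.52,8.37,0.4,0,0,0.809,255],[-0.52,8.37,0.27,0,0,0.809,255],[-0.52,8.37,0.27,0,0,0.809,255],[-0.52,8.37,0.27,0,0,0.809,255]]'
```

```text
t: 23.18
tool_pos: [581.5, 59.4, -19.4]
eef_rot: [3.141, 0.0, 1.825]
wrist_force: [-0.6, -0.7, -2.8]
opening: 58.4
grip_force: 66.5
```

```bash
python3 -m inch '[[0,0,0,0,0,0,0],[0,0,0,0,0,0,0],[0,0,0,0,0,0,0],[0,0,1.3,0,0,0,0],[0,0,2.5,0,0,0,0],[0,-4,2.5,0,0,0.7,0],[0,-4,2.5,0,0,0.7,0],[0,-4,2.5,0,0,0.7,0],[0,-4,2.5,0,0,0.7,0],[0,-4,2.5,0,0,0.7,0]]'
python3 - <<'E'
from h import *
f,K,P=shot("top","t8.png"); print(rect(f,K,P,R(284,365,38),170,255,6)[0])
a=cv2.resize(f[125:285,140:330],(665,560),interpolation=cv2.INTER_CUBIC); cv2.imwrite("pics/t8c.png",a)
f,K,P=shot("scene","s8.png"); print(rect(f,K,P,R(466,233,38),170,255,6)[0])
c,s=np.cos(.2553),np.sin(.2553); b=[]
E
```

```text
t: 24.42
tool_pos: [580.6, -141.7, 104.9]
eef_rot: [-3.141, 0.0, 2.523]
wrist_force: [-0.6, 0.4, -0.2]
opening: 85.5
grip_force: 0.0
[453.6 373.9 144.7 137.2   3.3]
[454.6 371.7 146.4 136.3   3.4]
```

View pics/t8c.png

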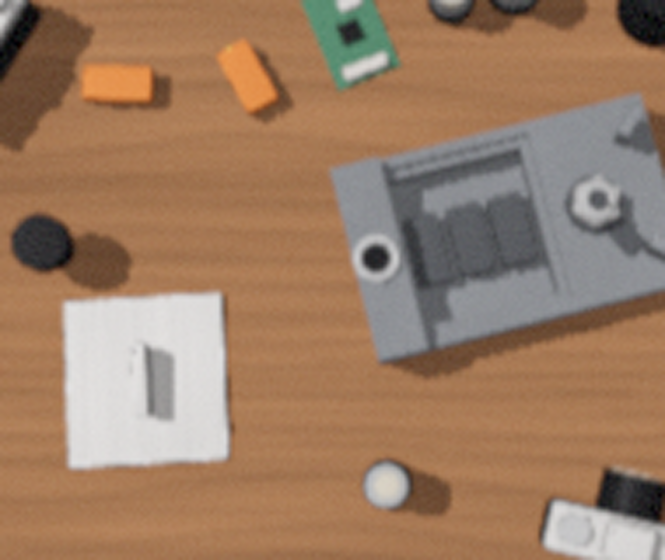

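```bash
python3 -m inch '[[-2.54,10.26,0,0,0,0.673,60],[-2.54,10.26,0,0,0,0.673,60],[-2.54,10.26,0,0,0,0.673,60],[-2.54,10.26,0,0,0,0.673,60],[-2.54,10.26,0,0,0,0.673,60],[-2.54,10.26,0,0,0,0.673,60],[-2.54,10.26,0,0,0,0.673,60],[-2.54,10.26,0,0,0,0.673,60],[-2.54,10.26,0,0,0,0.673,60],[-2.54,10.26,0,0,0,0.673,60],[-2.54,10.26,0,0,0,0.673,60],[-2.54,10.26,-1,0,0,0.673,60],[-2.54,10.26,-1.5,0,0,0.673,60],[-2.54,10.26,-1.5,0,0,0.673,60]]'
python3 -m inch '[[0,0,-0.5,0,0,0,60],[0,0,-0.9,0,0,0,60],[0,0,-1.1,0,0,0,60],[0,0,-1.1,0,0,0,60],[0,0,-1.1,0,0,0,255],[0,0,-1.1,0,0,0,255],[0,0,-1.1,0,0,0,255],[0,0,-1.1,0,0,0,255],[0,0,-1.1,0,0,0,255]]' 100
```

```text
t: 26.28
tool_pos: [452.8, 371.0, 28.5]
eef_rot: [-3.139, -0.003, -3.086]
wrist_force: [0.6, -0.8, 1.1]
opening: 65.6
grip_force: 0.0
t: 27.4
tool_pos: [454.1, 373.4, -24.2]
eef_rot: [3.141, 0.001, -3.084]
wrist_force: [-1.2, -0.4, 6.0]
opening: 10.5
grip_force: 98.4
```

```bash
python3 -m inch '[[0,0,0.5,0,0,0,255],[0,0,1.2,0,0,0,255],[0,0,2.4,0,0,0,255],[0,0,2.4,0,0,0,255],[2.46,-5.95,2.4,0,0,0.198,255],[2.46,-5.95,2.4,0,0,0.198,255],[2.46,-5.95,2.4,0,0,0.198,255],[2.46,-5.95,2.4,0,0,0.198,255],[2.46,-5.95,2.4,0,0,0.198,255],[2.46,-5.95,2.4,0,0,0.198,255],[2.46,-5.95,2.4,0,0,0.198,255],[2.46,-5.95,2.4,0,0,0.198,255],[2.46,-5.95,2.4,0,0,0.198,255]]'
cat > cov.py <<'E'
from h import *
import sys
p=np.load("foot.npy")
o=ctrl.get_obs(); t=o['tool_pos']+[0,0,34.5]
f,K,P=shot("scene",sys.argv[1])
u=proj(K,P,t).astype(int)
h=cv2.cvtColor(f,cv2.COLOR_BGR2HSV); m=((h[...,1]<40)&(h[...,2]>150)).astype(np.uint8)
w=np.zeros_like(m); w[u[1]-45:u[1]+60,u[0]-60:u[0]+60]=1
cs,_=cv2.findContours(m*w,cv2.RETR_EXTERNAL,cv2.CHAIN_APPROX_NONE)
c=cv2.convexHull(max(cs,key=cv2.contourArea))
q=cv2.approxPolyDP(c,4,True)[:,0]; print(t.round(1),u,"quad px",q.tolist(),cv2.contourArea(c))
z=t[2]-10+3
for s in q:
    e=ray(K,P,*s,z)[:2]-p[:2]; print(np.round([e@[np.cos(p[2]),np.sin(p[2])],e@[-np.sin(p[2]),np.cos(p[2])]],1))
cv2.imwrite("pics/c_"+sys.argv[1],cv2.resize(f[u[1]-60:u[1]+60,u[0]-80:u[0]+80],(720,540),interpolation=cv2.INTER_CUBIC))
E
python3 cov.py s9.png
```

```text
t: 29.02
tool_pos: [576.3, 77.0, 94.9]
eef_rot: [3.141, -0.0, -2.884]
wrist_force: [0.5, -0.3, -3.3]
opening: 9.8
grip_force: 98.6
[576.3  77.  129.4] [226 180] quad px [[276, 192], [222, 210], [195, 177], [243, 161]] 2383.5
[112.4  64.5]
[ 68.2 -86.3]
[-70.7 -77.8]
[-33.   63.9]
```

View pics/c_s9.png

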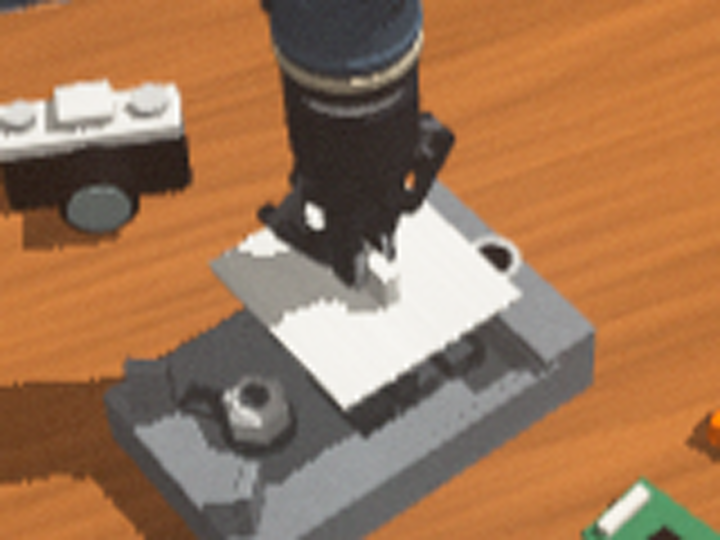

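```bash
cat > cor.py <<'E'
from h import *
import sys,json
p=np.load("foot.npy"); d=np.load("scene0.npz"); K,P=d['K'],d['P']
z=float(sys.argv[1]); Q=[]
for u in json.loads(sys.argv[2]):
    e=ray(K,P,*u,z)[:2]-p[:2]; Q.append([e@[np.cos(p[2]),np.sin(p[2])],e@[-np.sin(p[2]),np.cos(p[2])]]); print(np.round(Q[-1],1))
Q=np.array(Q);v=Q[:-1]-Q[1:]; print("centre",Q.mean(0),"edges",np.hypot(*v.T).round(1),np.degrees(np.arctan2(v[:,1],v[:,0])).round(1))
E
python3 cor.py 123 '[[261.6,185.6],[223.3,211.1],[193.1,178.4],[241.6,165.6]]'; python3 -c "
import numpy as np;from workcell import ctrl;p=np.load('foot.npy');e=ctrl.get_obs()['tool_pos'][:2]-p[:2];print(e@[np.cos(p[2]),np.sin(p[2])],e@[-np.sin(p[2]),np.cos(p[2])])"
```

```text
[70.9 47.8]
[ 73.6 -86. ]
[-69.4 -85.1]
[-21.3  49.6]
centre [ 13.4259618  -18.40896257] edges [133.8 143.  143.1] [  91.2   -0.4 -109.7]
-0.0852297393596504 -18.536578740800667
```

```bash
python3 -m inch '[[-0.02,0.075,0,-0.152,-0.04,0,255],[-0.02,0.075,0,-0.152,-0.04,0,255],[-0.02,0.075,-0.5,-0.152,-0.04,0,255],[-0.02,0.075,-0.97,-0.152,-0.04,0,255],[-0.02,0.075,-0.97,-0.152,-0.04,0,255],[-0.02,0.075,-0.97,-0.152,-0.04,0,255]]'
python3 cov.py s10.png >/dev/null
python3 - <<'E'
from h import *
p=np.load("foot.npy"); f=cv2.imread("pics/s10.png"); d=np.load("scene0.npz"); K,P=d['K'],d['P']
W=lambda x,y,z:[p[0]+np.cos(p[2])*x-np.sin(p[2])*y,p[1]+np.sin(p[2])*x+np.cos(p[2])*y,z]
h=cv2.cvtColor(f,cv2.COLOR_BGR2HSV); m=((h[...,1]<40)&(h[...,2]>185)).astype(np.uint8)
w=np.zeros_like(m); w[165:240,180:290]=1
cs,_=cv2.findContours(m*w,cv2.RETR_EXTERNAL,cv2.CHAIN_APPROX_NONE); c=max(cs,key=cv2.contourArea)
print(cv2.approxPolyDP(c,3,True)[:,0].tolist())
o=ctrl.get_obs(); e=o['tool_pos'][:2]-p[:2]; ry=e@[-np.sin(p[2]),np.cos(p[2])]; rz=o['tool_pos'][2]; print(ry,rz,o['eef_rot'])
th=.157;cc,s=np.cos(th),np.sin(th)
for n,C in (("A",(ry-10*s,rz+34.5-10*cc)),("B",(ry+24.5*s,rz+24.5*cc))):
    for x in(71,-71):
        for yy in(-68,68):
            for t in(0,6): print(n,x,yy,t,proj(K,P,W(x,C[0]+yy*cc+t*s,C[1]-yy*s+t*cc)).round(1))
E
```

```text
t: 29.82
tool_pos: [576.3, 79.5, 47.3]
eef_rot: [-2.985, 0.001, -2.886]
wrist_force: [0.4, 0.3, -2.2]
opening: 10.1
grip_force: 98.9
[[262, 196], [240, 178], [236, 187], [232, 185], [237, 191], [234, 198], [222, 194], [209, 199], [227, 216]]
-16.050613241167824 47.5728478604833 [-2.98477517e+00  1.83609211e-03 -2.88630658e+00]
A 71 -68 0 [223.9 218.8]
A 71 -68 6 [224.  217.4]
A 71 68 0 [261.8 198.6]
A 71 68 6 [262.1 197.2]
A -71 -68 0 [194.3 186.9]
A -71 -68 6 [194.4 185.4]
A -71 68 0 [231.9 169.2]
A -71 68 6 [232.  167.8]
B 71 -68 0 [225.5 217.8]
B 71 -68 6 [225.6 216.4]
B 71 68 0 [263.3 197.7]
B 71 68 6 [263.6 196.3]
B -71 -68 0 [195.9 186. ]
B -71 -68 6 [196.  184.6]
B -71 68 0 [233.3 168.5]
B -71 68 6 [233.5 167. ]
```

```bash
python3 -m inch '[[0,0,-0.15,0,0,0,255],[0,0,-0.28,0,0,0,255],[0,0,-0.33,0,0,0,255],[0,0,-0.33,0,0,0,255]]' | grep -E "tool|wrist"; python3 -m inch '[[-0.02,0.08,0,0,0,0,255],[-0.04,0.155,0,0,0,0,255],[-0.04,0.155,0,0,0,0,255]]' | grep -E "tool|wrist"
```

```text
tool_pos: [575.9, 79.3, 29.8]
wrist_force: [0.9, -0.4, -3.0]
tool_pos: [573.8, 87.6, 30.1]
wrist_force: [0.5, 0.6, -2.9]
```

```bash
python3 -m inch '[[-0.015,0.058,0,0,0,0,255],[-0.015,0.058,0,0,0,0,255]]' | grep -E "tool|wrist"; python3 -m inch '[[-0.01,0.039,0,0,0,0,255],[-0.01,0.039,0,0,0,0,255]]' | grep -E "tool|wrist"
```

```text
tool_pos: [573.1, 90.3, 30.0]
wrist_force: [1.6, 1.2, -2.9]
tool_pos: [572.6, 92.1, 30.0]
wrist_force: [1.4, 0.2, -2.6]
```

```bash
python3 -m inch '[[-0.008,0.03,0,0,0,0,255],[-0.008,0.03,0,0,0,0,255]]' | grep -E "tool|wrist"; python3 -m inch '[[-0.005,0.02,0,0,0,0,255],[-0.005,0.02,0,0,0,0,255]]' | grep -E "tool|wrist"
```

```text
tool_pos: [572.2, 93.6, 30.0]
wrist_force: [0.7, 0.1, -2.8]
tool_pos: [572.1, 94.1, 30.1]
wrist_force: [3.0, -2.3, -2.7]
```

```bash
python3 -m inch '[[0.004,-0.016,-0.04,0.02,0.005,0,255],[0.004,-0.016,-0.086,0.0507,0.0132,0,255],[0.001,-0.005,-0.126,0.076,0.02,0,255],[-0.001,0.004,-0.166,0.1014,0.0265,0,255],[-0.001,0.004,-0.166,0.1014,0.0265,0,255]]' | grep -E "tool|wrist|rot"
```

```text
tool_pos: [572.0, 94.2, 21.5]
eef_rot: [-3.09, 0.0, -2.887]
wrist_force: [2.1, 0.3, -4.3]
```

```bash
python3 -m inch '[[-0.003,0.012,-0.04,0.025,0.007,0,255],[-0.006,0.023,-0.07,0.0506,0.0135,0,255],[-0.006,0.023,-0.07,0.0506,0.0135,0,255]]' | grep -E "tool|wrist|rot|torq";python3 -c "
from workcell import ctrl;o=ctrl.get_obs();print(o['ft_torque'],o['tool_pos'])"
```

```text
tool_pos: [571.7, 95.5, 18.0]
eef_rot: [3.141, -0.0, -2.887]
wrist_force: [2.0, 1.4, -3.3]
[ 0.23934808 -0.46594947  0.04738779] [571.66546258  95.54595284  18.02970516]
```

```bash
python3 -m inch '[[0,0,-0.015,0,0,0,255],[0,0,-0.025,0,0,0,255],[0,0,-0.025,0,0,0,255]]' | grep -E "tool|wrist";  python3 -m inch '[[0,0,-0.02,0,0,0,255],[0,0,-0.02,0,0,0,255]]' | grep -E "tool|wrist"
```

```text
tool_pos: [571.8, 95.5, 17.8]
wrist_force: [-0.2, -1.6, 5.5]
tool_pos: [571.8, 95.5, 17.7]
wrist_force: [-3.9, -2.6, 15.9]
```

```bash
python3 -m inch '[[0,0,0.03,0,0,0,170],[0,0,0.03,0,0,0,120],[0,0,0.03,0,0,0,120],[0,0,1,0,0,0,120],[0,0,2,0,0,0,120],[-0.5,-4,2,0,0,-0.6,0],[-0.5,-4,2,0,0,-0.6,0],[-0.5,-4,2,0,0,-0.6,0],[-0.5,-4,2,0,0,-0.6,0],[-0.5,-4,2,0,0,-0.6,0]]' | grep -E "tool|wrist|rot"
python3 - <<'E'
from h import *
p=np.load("foot.npy")
f,K,P=shot("top","t11.png"); q,w=rect(f,K,P,R(437,297,50),180,255,48,40); print(q)
e=q[:2]-p[:2]; print(e@[np.cos(p[2]),np.sin(p[2])],e@[-np.sin(p[2]),np.cos(p[2])])
f,K,P=shot("scene","s11.png")
E
```

```text
tool_pos: [546.4, -104.9, 115.7]
eef_rot: [3.142, -0.0, 2.796]
wrist_force: [-0.3, -0.4, -0.9]
[572.9  87.  143.2 119.3  14.6]
-0.929060083416175 -7.874581605361653
```

```bash
cat > wr.py <<'E'
from h import *
import sys
def wr(f,K,P,roi,zr,zh,lo=110):
    u0,v0,u1,v1=roi; h=cv2.cvtColor(f,cv2.COLOR_BGR2HSV)[v0:v1,u0:u1]
    m=((h[...,1]<60)&(h[...,2]>=lo)).astype(np.uint8)
    n,lab,st,_=cv2.connectedComponentsWithStats(m); k=1+np.argmax(st[1:,4]); m=(lab==k).astype(np.uint8)
    m=cv2.resize(m*255,None,fx=4,fy=4,interpolation=cv2.INTER_LINEAR); m=(m>127).astype(np.uint8)
    cs,hi=cv2.findContours(m,cv2.RETR_CCOMP,cv2.CHAIN_APPROX_NONE)
    holes=[c for c,a in zip(cs,hi[0]) if a[3]>=0]; c=max(holes,key=cv2.contourArea); M=cv2.moments(c)
    t=lambda u,v:((u+.5)/4-.5+u0,(v+.5)/4-.5+v0)
    ring=ray(K,P,*t(M['m10']/M['m00'],M['m01']/M['m00']),zr)[:2]
    ys,xs=np.nonzero(m); w=np.array([ray(K,P,*t(x,y),zh)[:2] for x,y in zip(xs[::3],ys[::3])])
    d=np.hypot(*(w-ring).T); g=w[(d>40)&(d<160)]
    e=g.mean(0)-ring; C=np.linalg.svd(g-g.mean(0),full_matrices=False)[2][0]; C*=np.sign(C@e)
    return ring.round(1),np.degrees(np.arctan2(e[1],e[0])).round(1),np.degrees(np.arctan2(C[1],C[0])).round(1),d.max().round(1),cv2.contourArea(c)/16, (w.max(0)-w.min(0)).round()
if __name__=="__main__":
    for n,roi in(("top",R(630,365,50)),("scene",(45,190,150,245))):
        for ff in (f"{n}0.npz",):
            d=np.load(ff); f=cv2.imread("pics/%s11.png"%n[0])
            for g in(d['f'],f):
                try: print(n,wr(g,d['K'],d['P'],roi,19 if n=="top" else 11,25 if n=="top" else 25))
                except Exception as e: print(n,repr(e))
E
python3 wr.py
```

```text
top (array([ 501.9, -250.7]), np.float64(-139.9), np.float64(-139.9), np.float64(167.5), 114.5, array([164., 146.]))
top (array([ 468.5, -356.4]), np.float64(99.7), np.float64(-173.5), np.float64(243.4), 5.09375, array([295., 205.]))
scene (array([ 499.6, -251.6]), np.float64(-135.4), np.float64(-144.0), np.float64(166.0), 90.46875, array([177., 146.]))
scene (array([ 498.4, -255. ]), np.float64(-136.2), np.float64(-144.1), np.float64(163.0), 128.59375, array([177., 146.]))
```

```bash
python3 -m inch '[[0,0,0,0,0,0,0],[0,0,0,0,0,0,0]]' | grep -E "tool|rot"
python3 - <<'E'
from h import *
from scipy.optimize import least_squares
# dog angle: dark dog in initial scene/top. nut hex orientation from top0
d=np.load("top0.npz"); f,K,P=d['f'],d['K'],d['P']; p=np.load("foot.npy")
W=lambda x,y,z:[p[0]+np.cos(p[2])*x-np.sin(p[2])*y,p[1]+np.sin(p[2])*x+np.cos(p[2])*y,z]
for nm in("top","scene"):
    d=np.load(nm+"0.npz"); h=cv2.cvtColor(d['f'],cv2.COLOR_BGR2HSV)[...,2].astype(np.float32); h=cv2.GaussianBlur(h,(0,0),.6)
    print(nm)
    for r in(36,44,49,58):
        row=[]
        for a in range(180,250,6):
            q=np.radians(a); uv=proj(d['K'],d['P'],W(r*np.cos(q),-108+r*np.sin(q),56))
            row.append(int(cv2.getRectSubPix(h,(1,1),tuple(map(float,uv)))[0,0]))
        print(r,row)
E
```

```text
tool_pos: [546.8, -103.1, 115.9]
eef_rot: [-3.142, -0.0, 2.799]
top
36 [145, 141, 118, 99, 93, 93, 93, 98, 111, 130, 139, 143]
44 [144, 144, 132, 105, 93, 94, 98, 121, 144, 145, 144, 144]
49 [144, 144, 139, 113, 93, 93, 97, 129, 145, 143, 144, 145]
58 [144, 145, 146, 144, 143, 125, 97, 140, 150, 147, 147, 147]
scene
36 [147, 143, 130, 106, 89, 86, 85, 77, 74, 87, 99, 110]
44 [145, 143, 139, 117, 91, 86, 84, 73, 92, 134, 145, 145]
49 [146, 145, 145, 125, 101, 94, 84, 74, 110, 143, 145, 144]
58 [144, 144, 145, 148, 143, 117, 93, 88, 121, 148, 147, 148]
```

```bash
python3 -m inch '[[-2.52,-4.31,0,0,0,-2.1,100],[-2.52,-4.31,0,0,0,-2.1,100],[-2.52,-4.31,0,0,0,-2.1,100],[-2.52,-4.31,0,0,0,-2.1,100],[-2.52,-4.31,0,0,0,-2.1,100],[-2.52,-4.31,0,0,0,-2.1,100],[-2.52,-4.31,0,0,0,-2.1,100],[-2.52,-4.31,0,0,0,-2.1,100],[-2.52,-4.31,0,0,0,-2.1,100],[-2.52,-4.31,0,0,0,-2.1,100],[-2.52,-4.31,0,0,0,-2.1,100],[-2.52,-4.31,0,0,0,-2.1,100],[-2.52,-4.31,-1,0,0,-2.1,100],[-2.52,-4.31,-1.42,0,0,-2.1,100],[-2.52,-4.31,-1.42,0,0,-2.1,100]]'
python3 - <<'E'
from h import *
from wr import wr
d=np.load("scene0.npz"); f,K,P=shot("scene","s12.png")
try: print(wr(f,K,P,(45,190,150,245),11,25))
except Exception as e: print(e)
E
```

```text
t: 36.85
tool_pos: [419.7, -318.7, 43.6]
eef_rot: [-3.138, 0.001, 0.7]
wrist_force: [-0.1, -0.1, 0.3]
opening: 52.1
grip_force: 0.0
(array([ 499.4, -251.4]), np.float64(-135.1), np.float64(-144.2), np.float64(168.5), 91.46875, array([183., 143.]))
```

```bash
python3 -m inch '[[0,0,-0.8,0,0,0,100],[0,0,-1.3,0,0,0,100],[0,0,-1.48,0,0,0,100],[0,0,-1.48,0,0,0,100],[0,0,-1.48,0,0,0,255],[0,0,-1.48,0,0,0,255],[0,0,-1.48,0,0,0,255],[0,0,-1.48,0,0,0,255],[0,0,-1.48,0,0,0,255]]' 120;  python3 -m inch '[[0,0,0.5,0,0,0,255],[0,0,1.5,0,0,0,255],[0,0,2.6,0,0,0,255],[0,0,2.6,0,0,0,255],[0,0,2.6,0,0,0,255]]'
python3 - <<'E'
from h import *
from wr import wr
f,K,P=shot("scene","s13.png"); o=ctrl.get_obs(); print(o['tool_pos'],o['eef_rot'],o['ft_torque'])
c=proj(K,P,[480,-270,120]).astype(int)
cv2.imwrite("pics/s13c.png",cv2.resize(f[max(0,c[1]-55):c[1]+55,max(0,c[0]-70):c[0]+70],(760,600),interpolation=cv2.INTER_CUBIC)); print(c)
E
```

```text
t: 38.02
tool_pos: [421.2, -320.3, -27.7]
eef_rot: [3.14, -0.0, 0.697]
wrist_force: [-1.5, 0.3, 9.0]
opening: 11.2
grip_force: 118.1
t: 38.65
tool_pos: [420.0, -319.3, 100.1]
eef_rot: [-3.14, 0.0, 0.697]
wrist_force: [-0.7, -0.0, -5.0]
opening: 11.1
grip_force: 118.5
[ 419.53360476 -318.97375508   99.43708005] [-3.13896426e+00  6.42263370e-04  6.96736215e-01] [ 0.0024697   0.07346443 -0.01899909]
[ 95 198]
```

Run:
```python
from h import *
from wr import wr
d=np.load("scene0.npz");K,P=d['K'],d['P']; f=cv2.imread("pics/s13.png")
c=proj(K,P,[501,-251.7,138]).astype(int); print(c)
t=np.array([419.5,-319.0])
for lo in(110,140,165):
  for r in (18,24):
    try:
        x=wr(f,K,P,(c[0]-r,c[1]-r,c[0]+r,c[1]+r),138,138,lo); e=x[0]-t; print(lo,r,x[0],x[4],np.hypot(*e),np.degrees(np.arctan2(e[1],e[0])))
    except Exception as e: print(lo,r,e)
```

```text
[102 197]
110 18 [ 499.6 -252. ] 100.78125 104.42705588112692 39.9109457518661
110 24 [ 499.6 -252. ] 100.78125 104.42705588112692 39.9109457518661
140 18 [ 495.4 -251.8] 130.59375 101.37381318664103 41.52089110715202
140 24 [ 495.4 -251.8] 130.59375 101.37381318664103 41.52089110715202
165 18 [ 494.7 -253. ] 144.34375 100.05518477320402 41.27211657043797
165 24 [ 494.7 -253. ] 144.34375 100.05518477320402 41.27211657043797
```

```bash
python3 -m inch '[[4.46,4.24,0,0,0,1.295,255],[4.46,4.24,0,0,0,1.295,255],[4.46,4.24,0,0,0,1.295,255],[4.46,4.24,0,0,0,1.295,255],[4.46,4.24,0,0,0,1.295,255],[4.46,4.24,0,0,0,1.295,255],[4.46,4.24,0,0,0,1.295,255],[4.46,4.24,0,0,0,1.295,255],[4.46,4.24,0,0,0,1.295,255],[4.46,4.24,0,0,0,1.295,255],[4.46,4.24,0,0,0,1.295,255],[4.46,4.24,0,0,0,1.295,255]]'
python3 - <<'E'
from h import *
from wr import wr
o=ctrl.get_obs(); t=o['tool_pos']; a=o['eef_rot'][2]
f,K,P=shot("scene","s14.png"); N=np.array([599.2,-10.1]); z=t[2]+34.5-3.8
r=t[:2]-106*np.array([-np.cos(a),-np.sin(a)]); print(t,a,"ring from kin",r)
c=proj(K,P,[*r,z+8]).astype(int); print(c)
for lo in(110,140,165):
    try: x=wr(f,K,P,(c[0]-18,c[1]-18,c[0]+18,c[1]+18),z+8,z+8,lo); print(lo,x[0],x[4])
    except Exception as e: print(lo,e)
f2,K2,P2=shot("top","t14.png"); c2=proj(K2,P2,[*r,z+16]).astype(int); print(c2)
for lo in(110,140,165):
    try: x=wr(f2,K2,P2,(c2[0]-18,c2[1]-18,c2[0]+18,c2[1]+18),z+16,z+16,lo); print(lo,x[0],x[4])
    except Exception as e: print(lo,e)
A=cv2.resize(f[c[1]-40:c[1]+40,c[0]-40:c[0]+40],(390,390),interpolation=cv2.INTER_CUBIC);B=cv2.resize(f2[c2[1]-40:c2[1]+40,c2[0]-40:c2[0]+40],(390,390),interpolation=cv2.INTER_CUBIC)
cv2.imwrite("pics/c14.png",np.hstack([A,B]))
E
```

```text
t: 40.2
tool_pos: [643.6, -107.8, 101.1]
eef_rot: [3.141, 0.0, 1.991]
wrist_force: [0.9, -0.7, -4.8]
opening: 11.4
grip_force: 118.7
[ 643.61304814 -107.81694782  101.07351729] 1.9910810139924013 ring from kin [600.36288773 -11.041829  ]
[199 194]
110 [641.4 -20. ] 23.0
140 [584.7  -3.5] 30.9375
165 [592.9 -12.7] 113.59375
[314 177]
110 [589.3 -19. ] 9.03125
140 [589.9 -11.6] 40.15625
165 [600.7 -13.4] 143.21875
```

View pics/c14.png

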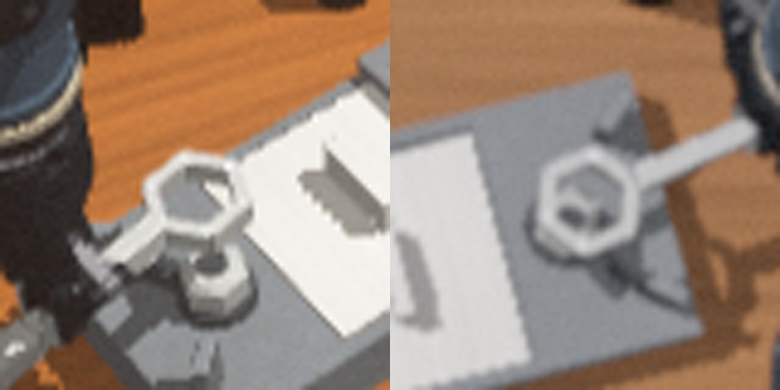

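Run:
```python
from h import *
for n,u in(("top",(314.5,178.0)),("scene",(199.3,193.7))):
    d=np.load(n+"0.npz"); print(n,ray(d['K'],d['P'],*u,147.8), proj(d['K'],d['P'],[599.2,-10.1,78]), ray(d['K'],d['P'],*proj(d['K'],d['P'],[599.2,-10.1,78]),78))
# nut centre measured: bright top face of nut in both initial views
for n in("top","scene"):
    d=np.load(n+"0.npz"); f,K,P=d['f'],d['K'],d['P']; c=proj(K,P,[599.2,-10.1,78]); 
    h=cv2.cvtColor(f,cv2.COLOR_BGR2HSV)[...,2]; r=8; u0,v0=(c-r).astype(int)
    s=h[v0:v0+2*r+1,u0:u0+2*r+1]; m=(s>165).astype(np.uint8)
    cs,_=cv2.findContours(m,cv2.RETR_EXTERNAL,cv2.CHAIN_APPROX_NONE); k=max(cs,key=cv2.contourArea)
    M=cv2.moments(cv2.convexHull(k)); uv=(M['m10']/M['m00']+u0,M['m01']/M['m00']+v0); print(n,c,uv,M['m00'],ray(K,P,*uv,76))
```

```text
top [599.6117161  -12.29976829 147.8       ] [310.684726   181.89940491] [599.2 -10.1  78. ]
scene [602.71579703 -12.17576184 147.8       ] [201.91061377 207.73085097] [599.2 -10.1  78. ]
top [310.684726   181.89940491] (np.float64(309.6379928315412), np.float64(181.36379928315412)) 93.0 [601.05505075  -7.3311163   76.        ]
scene [201.91061377 207.73085097] (np.float64(202.44343891402715), np.float64(208.54751131221718)) 110.5 [601.02160393  -9.38308899  76.        ]
```

```bash
python3 -m inch '[[-0.02,0.04,-0.5,0,0,0,255],[-0.02,0.04,-0.95,0,0,0,255],[-0.02,0.04,-1.0,0,0,0,255],[-0.02,0.04,-1.0,0,0,0,255]]' | grep -E "tool|wrist";  python3 -m inch '[[0,0,-0.06,0,0,0,255],[0,0,-0.1,0,0,0,255],[0,0,-0.1,0,0,0,255]]' | grep -E "tool|wrist";  python3 -m inch '[[0,0,-0.04,0,0,0,255],[0,0,-0.06,0,0,0,255],[0,0,-0.06,0,0,0,255]]' | grep -E "tool|wrist"
```

```text
tool_pos: [642.9, -105.8, 51.5]
wrist_force: [-0.5, -0.0, -4.5]
tool_pos: [642.6, -105.7, 46.0]
wrist_force: [-0.1, -0.3, -3.7]
tool_pos: [642.5, -105.7, 42.8]
wrist_force: [0.2, 0.2, -4.1]
```

```bash
python3 -m inch '[[0,0,-0.08,0,0,0,255],[0,0,-0.16,0,0,0,255],[0,0,-0.16,0,0,0,255]]' | grep -E "tool|wrist";  python3 -m inch '[[0,0,-0.08,0,0,0,255],[0,0,-0.13,0,0,0,255],[0,0,-0.13,0,0,0,255]]' | grep -E "tool|wrist"
```

```text
tool_pos: [642.2, -105.6, 34.4]
wrist_force: [0.9, -0.3, -4.3]
tool_pos: [642.4, -105.7, 28.1]
wrist_force: [0.3, 0.9, -4.6]
```

```bash
cat > arc.py <<'E'
import sys,numpy as np
h,step,n=map(float,sys.argv[1:4])  # start handle angle in foot deg, step, count
a0=np.radians(h+14.63)
for i in range(1,int(n)+1):
    a=a0+np.radians(step)*i; d=106*np.array([np.cos(a)-np.cos(a0),np.sin(a)-np.sin(a0)])/50; print(h+step*i,"[%.3f,%.3f,0,0,0,%.3f,255]"%(d[0],d[1],np.radians(step)*i))
E
python3 -m inch '[[0,0,-0.04,0,0,0,255],[0,0,-0.04,0,0,0,255]]' | grep -E "tool|wrist"; python3 arc.py 279.5 -6 8
```

```text
tool_pos: [642.5, -105.7, 26.3]
wrist_force: [-0.2, -1.1, -4.1]
273.5 [-0.207,-0.080,0,0,0,-0.105,255]
267.5 [-0.421,-0.138,0,0,0,-0.209,255]
261.5 [-0.640,-0.173,0,0,0,-0.314,255]
255.5 [-0.862,-0.185,0,0,0,-0.419,255]
249.5 [-1.083,-0.174,0,0,0,-0.524,255]
243.5 [-1.303,-0.140,0,0,0,-0.628,255]
237.5 [-1.517,-0.083,0,0,0,-0.733,255]
231.5 [-1.725,-0.004,0,0,0,-0.838,255]
```

```bash
python3 -m inch '[[-0.207,-0.08,0,0,0,-0.105,255],[-0.421,-0.138,0,0,0,-0.209,255],[-0.64,-0.173,0,0,0,-0.314,255],[-0.64,-0.173,0,0,0,-0.314,255]]' | grep -E "tool|wrist|rot|open"; python3 -c "
from workcell import ctrl;print(ctrl.get_obs()['ft_torque'])"
```

```text
tool_pos: [610.7, -113.6, 26.7]
eef_rot: [3.141, -0.001, 1.678]
wrist_force: [1.3, 5.1, -5.3]
opening: 11.2
[ 0.76304909 -0.36299524 -0.23223975]
```

```bash
python3 -m inch '[[-0.222,-0.012,0,0,0,-0.105,255],[-0.443,-0.001,0,0,0,-0.21,255],[-0.663,0.033,0,0,0,-0.314,255],[-0.877,0.09,0,0,0,-0.419,255],[-1.085,0.169,0,0,0,-0.524,255],[-1.085,0.169,0,0,0,-0.524,255]]' | grep -E "tool|wrist|rot|open"
python3 - <<'E'
from h import *
d=np.load("scene0.npz"); f,K,P=shot("scene","s15.png"); p=np.load("foot.npy")
h=cv2.GaussianBlur(cv2.cvtColor(f,cv2.COLOR_BGR2HSV)[...,2].astype(np.float32),(0,0),.6)
W=lambda x,y,z:[p[0]+np.cos(p[2])*x-np.sin(p[2])*y,p[1]+np.sin(p[2])*x+np.cos(p[2])*y,z]
for r in(38,44,49):
    print(r,[int(cv2.getRectSubPix(h,(1,1),tuple(map(float,proj(K,P,W(r*np.cos(q),-108+r*np.sin(q),56)))))[0,0]) for q in np.radians(np.arange(120,230,6))])
E
```

```text
tool_pos: [557.0, -105.2, 26.8]
eef_rot: [3.14, -0.001, 1.155]
wrist_force: [4.3, 4.2, -6.9]
opening: 11.2
38 [209, 209, 203, 199, 200, 202, 206, 210, 202, 185, 160, 132, 131, 170, 207, 216, 202, 158, 123]
44 [225, 195, 163, 158, 159, 160, 159, 145, 118, 104, 91, 91, 122, 156, 192, 217, 212, 172, 125]
49 [238, 230, 191, 153, 152, 153, 147, 121, 110, 110, 110, 123, 141, 150, 171, 213, 216, 182, 124]
```

```bash
python3 arc.py 231.5 8 9
```

```text
239.5 [0.278,-0.101,0,0,0,0.140,255]
247.5 [0.568,-0.161,0,0,0,0.279,255]
255.5 [0.863,-0.181,0,0,0,0.419,255]
263.5 [1.158,-0.160,0,0,0,0.559,255]
271.5 [1.447,-0.098,0,0,0,0.698,255]
279.5 [1.725,0.004,0,0,0,0.838,255]
287.5 [1.985,0.143,0,0,0,0.977,255]
295.5 [2.224,0.318,0,0,0,1.117,255]
303.5 [2.437,0.524,0,0,0,1.257,255]
```

```bash
python3 -m inch '[[0.139,-0.055,0,0,0,0.07,255],[0.139,-0.055,0.4,0,0,0.07,255],[0.139,-0.055,0.8,0,0,0.07,255],[0.278,-0.101,0.8,0,0,0.14,255],[0.568,-0.161,0.8,0,0,0.279,255],[0.863,-0.181,0.8,0,0,0.419,255],[1.158,-0.16,0.8,0,0,0.559,255],[1.447,-0.098,0.8,0,0,0.698,255],[1.725,0.004,0.8,0,0,0.838,255],[1.985,0.143,0.8,0,0,0.977,255],[2.224,0.318,0.8,0,0,1.117,255],[2.437,0.524,0.8,0,0,1.257,255],[2.437,0.524,0.55,0,0,1.257,255],[2.437,0.524,0.55,0,0,1.257,255],[2.437,0.524,0.55,0,0,1.257,255]]'; python3 -m inch '[[0,0,-0.1,0,0,0,255],[0,0,-0.2,0,0,0,255],[0,0,-0.2,0,0,0,255]]' | grep -E "tool|wrist"
```

```text
t: 45.72
tool_pos: [677.5, -80.2, 53.7]
eef_rot: [-3.141, -0.001, 2.409]
wrist_force: [-0.1, 0.5, -4.3]
opening: 10.7
grip_force: 118.7
tool_pos: [677.7, -79.8, 43.3]
wrist_force: [-0.7, 0.6, -4.0]
```

```bash
python3 -m inch '[[0,0,-0.08,0,0,0,255],[0,0,-0.16,0,0,0,255],[0,0,-0.16,0,0,0,255]]' | grep -E "tool|wrist"; python3 -m inch '[[0,0,-0.1,0,0,0,255],[0,0,-0.17,0,0,0,255],[0,0,-0.18,0,0,0,255]]' | grep -E "tool|wrist"; python3 arc.py 303.5 -8 9
```

```text
tool_pos: [677.9, -79.7, 35.4]
wrist_force: [0.4, 0.1, -3.4]
tool_pos: [677.9, -79.7, 26.5]
wrist_force: [-0.1, 0.6, -4.2]
295.5 [-0.212,-0.206,0,0,0,-0.140,255]
287.5 [-0.451,-0.380,0,0,0,-0.279,255]
279.5 [-0.712,-0.520,0,0,0,-0.419,255]
271.5 [-0.990,-0.622,0,0,0,-0.559,255]
263.5 [-1.279,-0.684,0,0,0,-0.698,255]
255.5 [-1.574,-0.705,0,0,0,-0.838,255]
247.5 [-1.869,-0.685,0,0,0,-0.977,255]
239.5 [-2.158,-0.624,0,0,0,-1.117,255]
231.5 [-2.437,-0.524,0,0,0,-1.257,255]
```

```bash
python3 -m inch '[[-0.212,-0.206,0,0,0,-0.14,255],[-0.451,-0.38,0,0,0,-0.279,255],[-0.712,-0.52,0,0,0,-0.419,255],[-0.99,-0.622,0,0,0,-0.559,255],[-1.279,-0.684,0,0,0,-0.698,255],[-1.574,-0.705,0,0,0,-0.838,255],[-1.869,-0.685,0,0,0,-0.977,255],[-2.158,-0.624,0,0,0,-1.117,255],[-2.437,-0.524,0,0,0,-1.257,255],[-2.437,-0.524,0,0,0,-1.257,255]]';  python3 - <<'E'
from h import *
f,K,P=shot("scene","s16.png"); p=np.load("foot.npy")
h=cv2.GaussianBlur(cv2.cvtColor(f,cv2.COLOR_BGR2HSV)[...,2].astype(np.float32),(0,0),.6)
W=lambda x,y,z:[p[0]+np.cos(p[2])*x-np.sin(p[2])*y,p[1]+np.sin(p[2])*x+np.cos(p[2])*y,z]
for r in(40,45,49):
    print(r,[int(cv2.getRectSubPix(h,(1,1),tuple(map(float,proj(K,P,W(r*np.cos(q),-108+r*np.sin(q),56)))))[0,0]) for q in np.radians(np.arange(72,190,6))])
E
```

```text
t: 48.1
tool_pos: [556.6, -105.0, 27.4]
eef_rot: [3.141, -0.002, 1.152]
wrist_force: [3.8, 4.3, -6.6]
opening: 10.7
grip_force: 118.3
40 [215, 228, 235, 203, 121, 98, 101, 124, 175, 189, 187, 184, 185, 187, 195, 199, 197, 188, 170, 158]
45 [239, 240, 240, 230, 153, 100, 97, 106, 171, 199, 164, 154, 155, 156, 159, 163, 159, 154, 151, 148]
49 [241, 242, 241, 239, 196, 141, 141, 143, 199, 228, 191, 152, 151, 151, 150, 151, 149, 150, 150, 150]
```

```bash
python3 arc.py 231.5 69 1; python3 arc.py 300.5 -7 6
```

```text
300.5 [2.360,0.443,0,0,0,1.204,255]
293.5 [-0.193,-0.172,0,0,0,-0.122,255]
286.5 [-0.406,-0.319,0,0,0,-0.244,255]
279.5 [-0.636,-0.439,0,0,0,-0.367,255]
272.5 [-0.878,-0.530,0,0,0,-0.489,255]
265.5 [-1.130,-0.591,0,0,0,-0.611,255]
258.5 [-1.387,-0.621,0,0,0,-0.733,255]
```

```bash
python3 -m inch '[[0.139,-0.055,0,0,0,0.07,255],[0.139,-0.055,0.4,0,0,0.07,255],[0.139,-0.055,0.8,0,0,0.07,255],[0.278,-0.101,0.8,0,0,0.14,255],[0.568,-0.161,0.8,0,0,0.279,255],[0.863,-0.181,0.8,0,0,0.419,255],[1.158,-0.16,0.8,0,0,0.559,255],[1.447,-0.098,0.8,0,0,0.698,255],[1.725,0.004,0.8,0,0,0.838,255],[1.985,0.143,0.8,0,0,0.977,255],[2.224,0.318,0.8,0,0,1.117,255],[2.36,0.443,0.8,0,0,1.204,255],[2.36,0.443,0.55,0,0,1.204,255],[2.36,0.443,0.55,0,0,1.204,255],[2.36,0.443,0.55,0,0,1.204,255]]'; python3 -m inch '[[0,0,-0.1,0,0,0,255],[0,0,-0.2,0,0,0,255],[0,0,-0.2,0,0,0,255]]' | grep -E "tool|wrist"
```

```text
t: 50.02
tool_pos: [673.8, -84.1, 54.2]
eef_rot: [-3.141, -0.0, 2.356]
wrist_force: [0.7, -0.1, -4.9]
opening: 10.8
grip_force: 118.7
tool_pos: [673.9, -83.8, 43.8]
wrist_force: [0.4, 0.8, -3.9]
```

```bash
python3 -m inch '[[0,0,-0.08,0,0,0,255],[0,0,-0.16,0,0,0,255],[0,0,-0.16,0,0,0,255]]' | grep -E "tool|wrist"; python3 -m inch '[[0,0,-0.1,0,0,0,255],[0,0,-0.17,0,0,0,255],[0,0,-0.18,0,0,0,255]]' | grep -E "tool|wrist"; python3 -m inch '[[-0.193,-0.172,0,0,0,-0.122,255],[-0.406,-0.319,0,0,0,-0.244,255],[-0.636,-0.439,0,0,0,-0.367,255],[-0.636,-0.439,0,0,0,-0.367,255]]' | grep -E "tool|wrist|rot"; python3 -c "
from workcell import ctrl;print(ctrl.get_obs()['ft_torque'])"
```

```text
tool_pos: [674.0, -83.7, 35.9]
wrist_force: [-0.2, -0.4, -4.7]
tool_pos: [674.0, -83.7, 27.0]
wrist_force: [0.3, -0.8, -4.6]
tool_pos: [642.3, -105.1, 27.6]
eef_rot: [3.141, -0.001, 1.991]
wrist_force: [0.2, 4.4, -6.7]
[ 0.78099597 -0.20258217 -0.30336967]
```

```bash
python3 -m inch '[[-0.12,-0.047,0,0,0,-0.061,255],[-0.12,-0.047,0,0,0,-0.061,255]]' | grep -E "wrist|rot"; python3 -m inch '[[-0.121,-0.044,0,0,0,-0.061,255],[-0.121,-0.044,0,0,0,-0.061,255]]' | grep -E "wrist|rot"; python3 -m inch '[[-0.075,-0.024,0,0,0,-0.037,255],[-0.075,-0.024,0,0,0,-0.037,255]]' | grep -E "wrist|rot"
```

```text
eef_rot: [3.141, -0.001, 1.932]
wrist_force: [1.6, 5.8, -6.4]
eef_rot: [3.141, -0.001, 1.871]
wrist_force: [1.6, 4.6, -6.4]
eef_rot: [3.14, -0.001, 1.835]
wrist_force: [2.7, 6.1, -5.7]
```

```bash
for i in 1 2; do python3 -m inch '[[-0.072,-0.018,0,0,0,-0.035,255],[-0.072,-0.018,0,0,0,-0.035,255]]' | grep -E "wrist|rot"; done; python3 -c "
from workcell import ctrl;print(ctrl.get_obs()['ft_torque'])"
```

```text
eef_rot: [3.139, -0.001, 1.801]
wrist_force: [4.5, 7.1, -7.8]
eef_rot: [3.138, -0.001, 1.767]
wrist_force: [7.2, 7.8, -7.1]
[ 1.3581868  -1.51374987  0.61294287]
```

```bash
python3 -m inch '[[-0.072,-0.016,0,0,0,-0.035,255],[-0.072,-0.016,0,0,0,-0.035,255],[-0.072,-0.016,0,0,0,-0.035,255]]' | grep -E "tool|wrist|rot"
python3 - <<'E'
from h import *
f,K,P=shot("scene","s17.png"); p=np.load("foot.npy")
h=cv2.GaussianBlur(cv2.cvtColor(f,cv2.COLOR_BGR2HSV)[...,2].astype(np.float32),(0,0),.6)
W=lambda x,y,z:[p[0]+np.cos(p[2])*x-np.sin(p[2])*y,p[1]+np.sin(p[2])*x+np.cos(p[2])*y,z]
for r in(40,45,49):
    print(r,[int(cv2.getRectSubPix(h,(1,1),tuple(map(float,proj(K,P,W(r*np.cos(q),-108+r*np.sin(q),56)))))[0,0]) for q in np.radians(np.arange(60,126,4))])
E
```

```text
tool_pos: [619.4, -112.2, 28.1]
eef_rot: [3.136, -0.001, 1.733]
wrist_force: [10.3, 8.9, -8.2]
40 [163, 169, 157, 120, 97, 93, 93, 92, 98, 124, 180, 224, 231, 220, 205, 192, 181]
45 [224, 233, 226, 187, 129, 96, 94, 94, 101, 129, 190, 233, 238, 238, 235, 228, 211]
49 [240, 241, 238, 211, 153, 123, 122, 125, 132, 157, 193, 235, 240, 240, 239, 238, 235]
```

```bash
python3 -m inch '[[0.11,0.025,0,0,0,0.052,255],[0.22,0.045,0,0,0,0.105,255],[0.22,0.045,0,0,0,0.105,255],[0.22,0.045,0.3,0,0,0.105,255],[0.22,0.045,0.8,0,0,0.105,255],[0.22,0.045,1.5,0,0,0.105,255],[0.22,0.045,1.5,0,0,0.105,255],[0.22,0.045,1.5,0,0,0.105,255]]'
```

```text
t: 54.32
tool_pos: [627.0, -112.2, 102.2]
eef_rot: [-3.141, 0.001, 1.833]
wrist_force: [-0.2, -0.6, -4.7]
opening: 10.3
grip_force: 133.2
```

```bash
python3 -m inch '[[-4.12,-4.14,0,0,0,-1.133,255],[-4.12,-4.14,0,0,0,-1.133,255],[-4.12,-4.14,0,0,0,-1.133,255],[-4.12,-4.14,0,0,0,-1.133,255],[-4.12,-4.14,0,0,0,-1.133,255],[-4.12,-4.14,0,0,0,-1.133,255],[-4.12,-4.14,0,0,0,-1.133,255],[-4.12,-4.14,0,0,0,-1.133,255],[-4.12,-4.14,0,0,0,-1.133,255],[-4.12,-4.14,-1,0,0,-1.133,255],[-4.12,-4.14,-2,0,0,-1.133,255],[-4.12,-4.14,-2.3,0,0,-1.133,255],[-4.12,-4.14,-2.3,0,0,-1.133,255]]'; python3 -m inch '[[0,0,-0.12,0,0,0,255],[0,0,-0.2,0,0,0,255],[0,0,-0.24,0,0,0,255],[0,0,-0.24,0,0,0,255]]'
```

```text
t: 55.95
tool_pos: [420.8, -318.3, -12.7]
eef_rot: [-3.14, 0.0, 0.7]
wrist_force: [0.9, 0.5, -4.0]
opening: 10.4
grip_force: 143.6
t: 56.45
tool_pos: [422.3, -320.3, -22.6]
eef_rot: [3.137, -0.001, 0.698]
wrist_force: [-3.7, -1.8, 10.6]
opening: 10.1
grip_force: 152.3
```

```bash
python3 -m inch '[[0,0,0.02,0,0,0,200],[0,0,0.02,0,0,0,150],[0,0,0.02,0,0,0,100],[0,0,0.02,0,0,0,100],[0,0,1,0,0,0,100],[0,0,2,0,0,0,100],[-1,-1,2.6,0,0,0,100],[-2.5,-3,2.6,0,0,0,100],[-2.5,-3,2.6,0,0,0,100],[-2.5,-3,2.6,0,0,0,100],[-2.5,-3,2.6,0,0,0,100]]'
python3 - <<'E'
from h import *
from wr import wr
p=np.load("foot.npy")
f,K,P=shot("scene","s18.png")
try: print(wr(f,K,P,(45,190,150,245),11,25))
except Exception as e: print(e)
g,K,P=shot("top","t18.png")
try: print(wr(g,K,P,R(630,365,50),19,25))
except Exception as e: print(e)
q,w=rect(g,K,P,R(437,297,50),180,255,48,40); e=q[:2]-p[:2]; print(q,e@[np.cos(p[2]),np.sin(p[2])],e@[-np.sin(p[2]),np.cos(p[2])])
a=cv2.resize(f[130:260,30:300],(800,385),interpolation=cv2.INTER_CUBIC); cv2.imwrite("pics/f18.png",np.vstack([a,cv2.resize(g[130:280,230:460],(800,521))[:215]]))
b=cv2.resize(g[125:275,230:460],(398,260)); a=cv2.resize(f[130:260,30:300],(720,347),interpolation=cv2.INTER_CUBIC)
z=np.zeros((600,720,3),np.uint8); z[:347]=a; z[340:600,:398]=b; cv2.imwrite("pics/f18.png",z)
E
```

```text
t: 57.82
tool_pos: [295.4, -469.0, 105.1]
eef_rot: [-3.141, -0.0, 0.697]
wrist_force: [0.7, 0.3, -0.7]
opening: 52.2
grip_force: 0.0
(array([ 503.6, -249.9]), np.float64(-136.0), np.float64(-144.9), np.float64(166.1), 91.1875, array([176., 144.]))
(array([ 506.1, -249.2]), np.float64(-140.5), np.float64(-140.5), np.float64(167.8), 114.4375, array([164., 146.]))
[572.8  86.9 142.7 118.2  14.7] -1.0510748375281185 -7.946082652759613
```

View pics/f18.png

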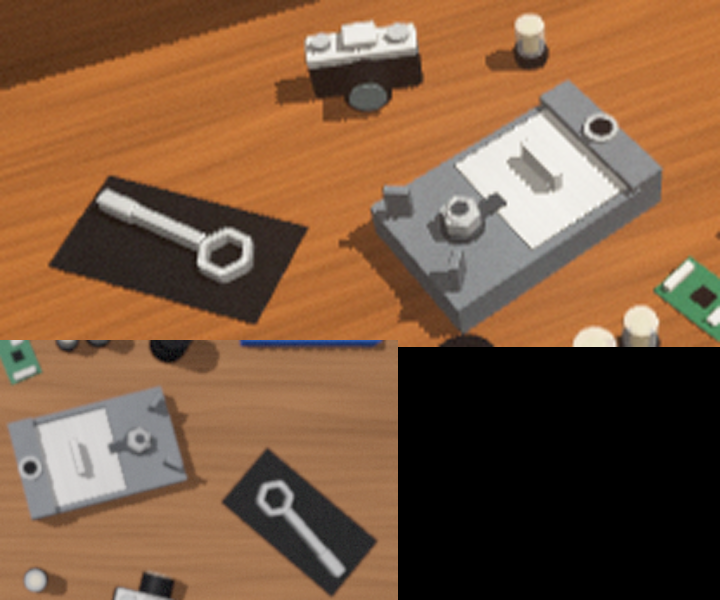

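The picture shows the wrench flat on the mat, the cover level in its recess, and the dog pointing across the cover's edge. Handing in.

```bash
python3 -c "
from workcell import ctrl;print(ctrl.job_done())"
```

```text
the job is handed in; nothing more can be done
None
```

I handed the job in at about 58 s with all three ballast bars in the well, the cover level under the lip, the nut turned to its stop in three wrench strokes, and the wrench back flat on the mat; the hand-in call returned no verdict.

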